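Strip a pneumatic sandwich valve stack into its shadow-foam trays

TASK

The tie nuts are already off this valve stack: take it apart from the top down, one piece at a time, lifting each plate straight up off the two studs, and lay each piece upright and fully down in the foam recess cut for it: the solenoid valve in the white tray, the flow-control plate with the brass screws in the yellow, the regulator plate with the green knob in the green, the shut-off plate with the red knob in the red. Set the pieces down gently, never dropping or tipping them, and do not disturb the pressure gauge lying among the trays.

Things in the scene. Friction and masses are not known exactly. Their poses are not given: they have to be found in the camera images.
- base: Fixed foot of the stack: steel plate 84 (x) by 168 (y) mm, aluminium sub-base 52 by 140 mm on it, top at z 22 mm. Origin: centre of its underside, on the cart top. Two bare vertical tie studs 7 mm thick at y = +-51 mm reach up to z 94 mm. The stacked pieces have their origins above this one and their axes parallel to its. Yaw within 0.13 rad.
- solenoid_valve: Solenoid valve, loose, 0.38 kg: white body x -17 to 23, y -55 to 55, z 0 to 36 mm; black coil x -15 to 21, y 12 to 48, z 36 to 80, narrower top to z 109; small grey block at the -y end to z 66. Origin: underside, z up. Grip the coil across x at x 3, y 30, z 62 mm. Starts on top of the stack, underside 112 mm above the cart top, held by nothing.
- throttle_plate: Flow-control plate, loose, 0.3 kg: dark steel block 46 (x) by 124 (y) by 30 (z) mm. Origin: centre of underside, z up. A brass screw (nut 15 mm wide) sticks 15.5 mm out of each end, axis 12 mm up. Stud holes 11 mm wide at y = +-51 mm go through. Starts with underside 82 mm above the cart top, under the valve. Grip across x at mid-length, fingertips 4 mm or more above its underside.
- regulator_plate: Pressure-regulator plate, loose, 0.34 kg: bright aluminium block 46 (x) by 124 (y) by 30 (z) mm. Origin: centre of underside, z up. A green knob 26 mm thick sticks 32 mm out of its +y end, axis 15 mm up. Stud holes 11 mm wide at y = +-51 mm go through. Starts with underside 52 mm above the cart top, second from below. Grip across x at mid-length, fingertips 4 mm or more above its underside.
- shutoff_plate: Shut-off plate, loose, 0.32 kg: grey block 46 (x) by 124 (y) by 30 (z) mm. Origin: centre of underside, z up. A red knob 26 mm thick sticks 28 mm out of its -y end, axis 15 mm up. Stud holes 11 mm wide at y = +-51 mm go through. Starts with underside 22 mm above the cart top, lowest in the stack. Grip across x at mid-length, fingertips 4 mm or more above its underside.
- tray_white: Fixed shadow-foam tray for the solenoid valve: 3 mm white floor, black foam to z 13 mm; recess x -24 to 30, y -61 to 61 mm (6 mm play). Finger gaps 52 mm wide in mid-length of both long sides. Origin: centre of its length, on the cart top. Seated, the part's origin is at x 0, y 0, z 3 mm here, its x and y axes along the tray's. Yaw within 0.13 rad.
- tray_yellow: Fixed shadow-foam tray for the flow-control plate: 3 mm yellow floor, black foam to z 13 mm; recess 60 by 136 mm with a 27 mm wide notch at each end to y = +-83 mm (6 mm play). Finger gaps 52 mm wide in mid-length of both long sides. Origin: centre of its length, on the cart top. Seated, the part's origin is at x 0, y 0, z 3 mm here, its x and y axes along the tray's. Yaw within 0.13 rad.
- tray_green: Fixed shadow-foam tray for the regulator plate: 3 mm green floor, black foam to z 13 mm; recess 60 mm wide, y -84 to 52 mm, with a 39 mm wide knob notch on to y = 84 (6 mm play). Finger gaps 52 mm wide in mid-length of both long sides. Origin: centre of its length, on the cart top. Seated, the part's origin is at x 0, y -16, z 3 mm here, its x and y axes along the tray's. Yaw within 0.13 rad.
- tray_red: Fixed shadow-foam tray for the shut-off plate: 3 mm red floor, black foam to z 13 mm; recess 60 mm wide, y -54 to 82 mm, with a 39 mm wide knob notch on to y = -82 (6 mm play). Finger gaps 52 mm wide in mid-length of both long sides. Origin: centre of its length, on the cart top. Seated, the part's origin is at x 0, y +14, z 3 mm here, its x and y axes along the tray's. Yaw within 0.13 rad.
- gauge: Bystander: loose pressure gauge lying face up, 88 by 63 by 24 mm, black case, white dial, brass stem. Origin: centre of its underside. A blue-and-white roll of seal tape (61 mm across, 14 mm high) and a small brass nipple (40 mm high) lie beside it. Leave it alone.

How it is judged:
On the way, in this order (a step that is already met when the one before it is completed fails the run):
1. the solenoid valve lies fully down in its white tray, released (x of solenoid_valve in the frame of tray_white between -0.012 and 0.012 m and y of solenoid_valve in the frame of tray_white between -0.012 and 0.012 m and z of solenoid_valve in the frame of tray_white below 0.007 m and angle between solenoid_valve's own z axis and vertical below 0.06 rad and angle between the y axis of solenoid_valve and the y axis of tray_white, either way round below 0.2 rad and linear speed of solenoid_valve below 0.02 m/s and contact force between solenoid_valve and the fingers below 0.3 N), for 0.2 s.
2. the flow-control plate lies fully down in its yellow tray, released (x of throttle_plate in the frame of tray_yellow between -0.012 and 0.012 m and y of throttle_plate in the frame of tray_yellow between -0.012 and 0.012 m and z of throttle_plate in the frame of tray_yellow below 0.007 m and angle between throttle_plate's own z axis and vertical below 0.06 rad and angle between the y axis of throttle_plate and the y axis of tray_yellow, either way round below 0.2 rad and linear speed of throttle_plate below 0.02 m/s and contact force between throttle_plate and the fingers below 0.3 N), for 0.2 s.
3. the regulator plate lies fully down in its green tray, released (x of regulator_plate in the frame of tray_green between -0.012 and 0.012 m and y of regulator_plate in the frame of tray_green between -0.028 and -0.004 m and z of regulator_plate in the frame of tray_green below 0.007 m and angle between regulator_plate's own z axis and vertical below 0.06 rad and angle between the y axis of regulator_plate and the y axis of tray_green, either way round below 0.2 rad and linear speed of regulator_plate below 0.02 m/s and contact force between regulator_plate and the fingers below 0.3 N), for 0.2 s.
4. the shut-off plate lies fully down in its red tray, released (x of shutoff_plate in the frame of tray_red between -0.012 and 0.012 m and y of shutoff_plate in the frame of tray_red between 0.002 and 0.026 m and z of shutoff_plate in the frame of tray_red below 0.007 m and angle between shutoff_plate's own z axis and vertical below 0.06 rad and angle between the y axis of shutoff_plate and the y axis of tray_red, either way round below 0.2 rad and linear speed of shutoff_plate below 0.02 m/s and contact force between shutoff_plate and the fingers below 0.3 N), for 0.2 s.
At the end, for the whole second after the job is handed in: Valve in the white tray, flow-control plate in the yellow, regulator plate in the green, shut-off plate in the red: each upright (0.06 rad), down on the floor (origin under 7 mm above the tray's), within 12 mm along and across and 0.2 rad of its place, at rest and released (all of step 1 and all of step 2 and all of step 3 and all of step 4); the robot touches nothing.
It fails at once if a piece is dropped (falls free of the fingers faster than 0.7 m/s) ((linear speed of solenoid_valve above 0.7 m/s and contact force between solenoid_valve and the fingers below 0.1 N) or (linear speed of throttle_plate above 0.7 m/s and contact force between throttle_plate and the fingers below 0.1 N) or (linear speed of regulator_plate above 0.7 m/s and contact force between regulator_plate and the fingers below 0.1 N) or (linear speed of shutoff_plate above 0.7 m/s and contact force between shutoff_plate and the fingers below 0.1 N)).
It fails at once if a piece is tipped by more than 0.6 rad (angle between any of solenoid_valve, throttle_plate, regulator_plate, shutoff_plate's own z axis and vertical above 0.6 rad).
It fails at once if the pressure gauge is pushed by more than 15 mm (distance of gauge from where it was at the start of the episode above 0.015 m).
It also fails if it takes over 93 s, if anything falls off the work surface, if the arm or the gripper's body presses on something with over 40 N, if the wrist force passes 120 N, or if a joint passes its speed limit or range.

ROBOT

A 7-joint arm with a two-finger parallel gripper is mounted at the origin on a cart in front of the work surface, level with it; the furniture and walls round the work are solid. World frame = base frame: x ahead of the robot, y to its left, z up, the work surface at z = 0. Lengths are in m, angles in rad, forces in N, time in s.
With the tool pointing down it reaches from about 0.4 to 0.75 m from the base axis. Payload 19.5 kg.
Tool frame: the origin (TCP) lies midway between the tips of the shut fingers; the grasp point (between the pads) lies 19 mm behind it; y points along the fingers, x is the direction in which the jaws open and shut, and the axes are right-handed (so a half turn about y gives the same grasp; the last joint's range is limited). The gripper opens to 85 mm and grips with 20 to 120 N. Pads are 22 mm wide; open, the fingers measure 114 mm over their backs; the gripper's body (76 mm by 85 mm) begins 54 mm behind the grasp point. The pads swing forward as they close: fully open they stand 13 mm farther back than shut.
Start: joints at [1.072, 0.707, -0.028, 1.485, 0.022, 0.951, -0.075], TCP at [0.254, -0.516, 0.231] pointing down, gripper open.
Joint ranges: [-2.71, 2.71], [-0.32, 2.16], [-1.57, 1.52], [0, 2.45], [-1.46, 4.6], [0, 2.02], [-2.83, 2.83]. Speed limits (rad/s): [1.89, 1.89, 2.57, 2.57, 3.01, 3.01, 3.01].

INTERFACE

Orientations are given as a unit quaternion [w, x, y, z].
In Python, from station import r gives the robot as it stands.
- The arm moves only by the tool send_rows, never from a script. Its argument "moves" is a list of rows, each a list of 7 numbers: the finger opening in mm, from 0 to 85.4, then the shift along the world's x, y, z in mm, then the turn, a rotation vector about the world's x, y, z in degrees. A call has 1 to 8 rows; each row is the pose to reach, as a shift and turn from the pose commanded when the call began; what a row does not reach only later rows make up. A row lasts 1/8 s, in which the tool goes at most 62.5 mm and 10.7 degrees, less where a joint would pass 70% of its speed; a pose out of reach is approached as far as the arm can. A call with a gripper value outside its range is refused whole. The fingers move at their own pace and stop on an object; "grip_force" is the grip in N (left out, the last holds). Time passes only in rows, so rows that repeat a pose let the fingers close. It gives the time, the measured TCP pose, the force and the opening at its end, in the units of the state.
- r.observe(): the state, without advancing time (a new reading comes with each control period).
- r.snapshot(name): name is "side" or "top" or "wrist"; returns a dict with "color" (420x560x3 uint8, blue, green, red), "depth" (420x560 float32, m along the optical axis (not along the pixel's ray), 0 where there is no reading), "vertical_fov" (degrees; the focal length in pixels is half the picture's height over the tangent of half this angle, whatever the lens; pixels are square), "cx", "cy" (the principal point, pixels), "rvec" (rotation vector, rad) and "tvec" (3), from world to camera coordinates, as OpenCV has them. Camera axes: x right, y down, z forward; pixel columns grow to the right and rows downward; lengths in m; the calibration is good to about 2 mm. A picture is of the moment at which its call begins.
- r.close_job(): hands the job in, once; it reports no verdict.
The state is a dict: "time_s": time; "q": joint angles; "qvel": joint speeds; "joint_torque": joint torques, N m; "tcp_pos": TCP position; "eef_rot": TCP orientation; "force": force on the tool from outside, world axes, zero at the start; "ft_torque": the same for the moment, N m; "opening": opening from 0.0 (shut) to 1.0 (fully open).
Only numpy, scipy, OpenCV 4.12 (cv2) and the standard library are available. Lean on these libraries where they do the work, as an engineer would, in place of code of your own. Each camera call takes 0.05 s, during which the arm holds its last target.

## Working session

There is one attempt and no reset: what is moved stays moved. The work goes in short steps, Python scripts to look and compute and a tool call to move; the robot and the scene stay as the last step left them, time stands still between calls to the robot, and variables do not carry over. Pictures are saved under pics/ and viewed, and the job is handed in when it is done.

Besides the shell and the picture viewer there is one more tool, called after "Call:" as name(argument=value, ...), one argument or row to a line, values as JSON. send_rows: Moves the arm, as the interface text tells. Its arguments: {"type":"object","properties":{"moves":{"type":"array"},"grip_force":{"type":"number"}},"required":["moves"]}

```bash
ls; mkdir -p pics
python3 - <<'E'
from station import r
import cv2,numpy as np
print(r.observe())
for n in("top","side","wrist"):
    s=r.snapshot(n); cv2.imwrite(f"pics/{n}0.png",s["color"]); np.savez(f"{n}0.npz",**s)
    R=cv2.Rodrigues(np.array(s["rvec"],float))[0]; print(n,s["vertical_fov"],s["cx"],s["cy"],-R.T@np.array(s["tvec"]).ravel(),R[2])
E
```

```text
pics
{'time_s': 0.0, 'q': array([ 1.07231491,  0.70709534, -0.02761506,  1.48498905,  0.02198415,
        0.95086997, -0.07547883]), 'qvel': array([-0.00046049, -0.00049407, -0.00081604, -0.00045928,  0.0004254 ,
       -0.00053834, -0.0010205 ]), 'joint_torque': array([ 6.01431129e-04, -8.83199000e+01,  1.23491082e+00, -2.36159277e+01,
        1.69040984e-02,  6.60570455e-03,  3.79534288e-05]), 'tcp_pos': array([ 0.25350205, -0.51582202,  0.2308342 ]), 'eef_rot': array([ 0.60041475, -0.6000313 ,  0.37412964, -0.37348571]), 'force': array([ 0.47830607,  0.12131816, -0.34177796]), 'ft_torque': array([0.0158272 , 0.00167468, 0.03053582]), 'opening': 1.000555451660936}
top 50.32587237738577 275.3996499252437 209.7113888385075 [ 0.4580512  -0.00662377  0.95958816] [ 0.08055888  0.01575044 -0.9966254 ]
side 44.44300999321219 271.56780050832975 215.95978732349408 [0.23266353 0.90053664 0.51063891] [ 0.28290605 -0.87123505 -0.40114043]
wrist 70.13948325609263 275.48693732080545 209.0988230229274 [ 0.32624077 -0.48097209  0.37274341] [-0.28315774 -0.13988125 -0.94881765]
```

View pics/top0.png

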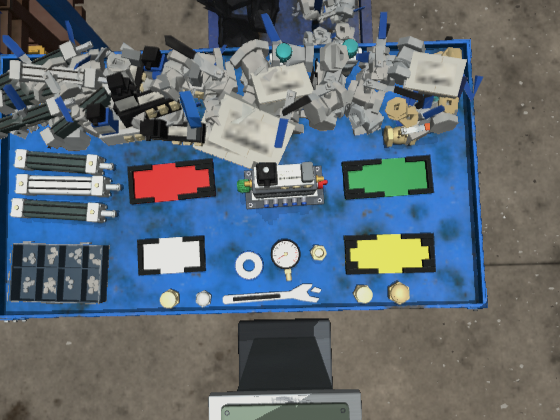

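View pics/side0.png

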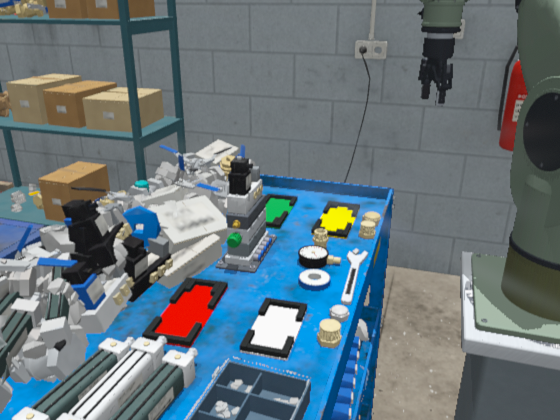

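```bash
cat > h.py <<'E'
import numpy as np,cv2
def load(f):
    s=dict(np.load(f)); return prep(s)
def prep(s):
    s=dict(s); H=s["color"].shape[0]; f=H/2/np.tan(np.radians(float(s["vertical_fov"]))/2)
    s["K"]=np.array([[f,0,float(s["cx"])],[0,f,float(s["cy"])],[0,0,1]]); s["R"]=cv2.Rodrigues(np.array(s["rvec"],float))[0]; s["t"]=np.array(s["tvec"],float).ravel()
    s["C"]=-s["R"].T@s["t"]; return s
def proj(s,P):
    c=np.atleast_2d(P)@s["R"].T+s["t"]; u=c@s["K"].T; return u[:,:2]/u[:,2:]
def onplane(s,uv,z):
    uv=np.atleast_2d(uv).astype(float); d=np.c_[uv,np.ones(len(uv))]@np.linalg.inv(s["K"]).T@s["R"]
    k=(z-s["C"][2])/d[:,2]; return s["C"]+d*k[:,None]
def cloud(s):
    h,w=s["depth"].shape; v,u=np.mgrid[:h,:w]; d=s["depth"].astype(float)
    p=(np.stack([u,v,np.ones_like(u)],-1)@np.linalg.inv(s["K"]).T)*d[...,None]
    p=(p-s["t"])@s["R"]; p[d<=0]=np.nan; return p
E
python3 - <<'E'
from h import *
from scipy.spatial.transform import Rotation as Ro
s=load("top0.npz"); P=cloud(s); hsv=cv2.cvtColor(s["color"],cv2.COLOR_BGR2HSV)
for n,u,v in(("red",170,182),("white",172,255),("green",388,178),("yellow",388,255)):
    m=cv2.floodFill(s["color"].copy(),np.zeros((422,562),np.uint8),(u,v),0,(40,)*3,(40,)*3,4|(255<<8)|cv2.FLOODFILL_MASK_ONLY|cv2.FLOODFILL_FIXED_RANGE)[2][1:-1,1:-1]
    ys,xs=np.nonzero(m); Q=onplane(s,np.c_[xs,ys],.003)
    print(n,len(xs),Q.mean(0),cv2.minAreaRect((Q[:,:2]*1000).astype(np.float32)),"depthz",np.nanmedian(P[ys,xs,2]))
    np.save(f"m_{n}.npy",m)
print(Ro.from_quat([-.6000313,.37412964,-.37348571,.60041475]).as_matrix())
c=s["color"]
cv2.imwrite("pics/z1.png",cv2.resize(c[140:280,110:270],None,fx=5,fy=5,interpolation=0)[:600])
cv2.imwrite("pics/z2.png",cv2.resize(c[150:270,230:450],None,fx=3.6,fy=3.6,interpolation=2))
E
```

```text
red 2054 [0.60348455 0.23783771 0.003     ] ((603.7034301757812, 232.42816162109375), (80.22138214111328, 161.12588500976562), 4.032116413116455) depthz 0.002777877677578789
white 1607 [0.44478936 0.2339796  0.003     ] ((444.9515686035156, 233.9886016845703), (74.69048309326172, 118.78133392333984), 2.0572898387908936) depthz 0.0027017914548249393
green 2152 [ 0.59928447 -0.23907516  0.003     ] ((599.012451171875, -232.94154357910156), (81.14385986328125, 165.58338928222656), 2.1926982402801514) depthz 0.002481733158602156
yellow 2170 [ 0.43610023 -0.23037681  0.003     ] ((436.5845642089844, -230.7379150390625), (162.80787658691406, 80.22405242919922), 88.51978302001953) depthz 0.0026019945129638535
[[ 4.41070872e-01 -4.86330121e-04  8.97472144e-01]
 [-8.97471650e-01  9.41722994e-04  4.41071139e-01]
 [-1.05967634e-03 -9.99999438e-01 -2.11009145e-05]]
```

View pics/wrist0.png

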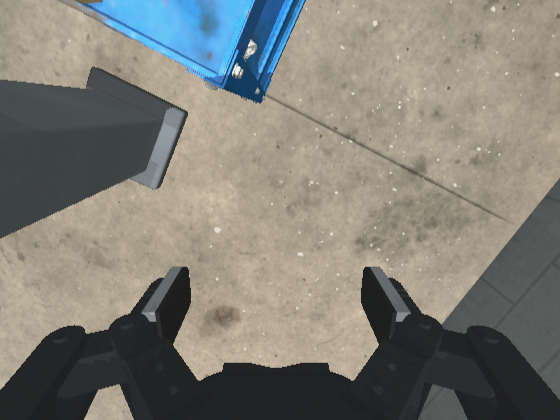

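View pics/z2.png

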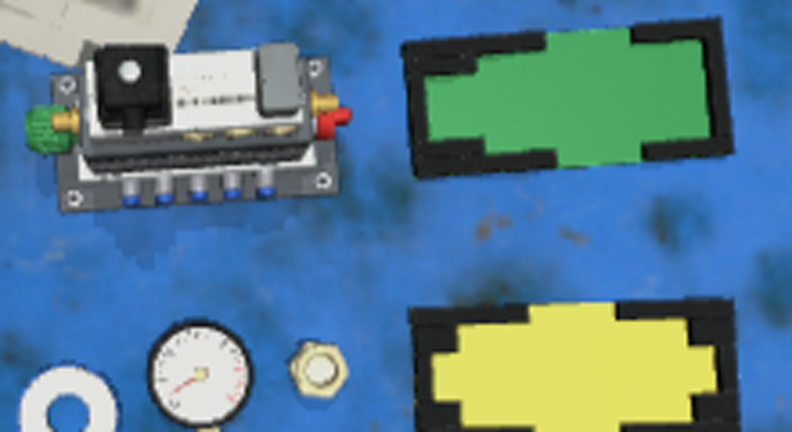

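```bash
cat > fit.py <<'E'
from h import *
from scipy.optimize import minimize
import sys
def poly(n,gap):
    if n=="white": x0,x1,y0,y1=-24,30,-61,61; notch=[]
    if n=="yellow": x0,x1,y0,y1=-30,30,-68,68; notch=[(13.5,68,83),(13.5,-83,-68)]
    if n=="green": x0,x1,y0,y1=-30,30,-84,52; notch=[(19.5,52,84)]
    if n=="red": x0,x1,y0,y1=-30,30,-54,82; notch=[(19.5,-82,-54)]
    # rects
    rs=[(x0,x1,y0,y1)]+[(-w,w,a,b) for w,a,b in notch]; g=(x0-gap,x1+gap,-26,26)
    return rs,g
def render(s,n,p,roi,S=8):
    x,y,yaw,gap,gy=p; rs,g=poly(n,gap); g=(g[0],g[1],g[2]+gy,g[3]+gy)
    u0,v0,u1,v1=roi; c,si=np.cos(yaw),np.sin(yaw)
    def img(z):
        m=np.zeros(((v1-v0)*S,(u1-u0)*S),np.uint8)
        for (a,b,d,e) in rs+[g]:
            q=np.array([[a,d],[b,d],[b,e],[a,e]])/1000; q=np.c_[x+q[:,0]*c-q[:,1]*si,y+q[:,0]*si+q[:,1]*c,np.full(4,z)]
            uv=(proj(s,q)-[u0,v0]+.5)*S-.5
            cv2.fillPoly(m,[np.round(uv*16).astype(np.int32)],255,shift=4)
        return m
    m=img(.003)&img(.013)
    return cv2.resize(m,(u1-u0,v1-v0),interpolation=cv2.INTER_AREA)/255.
def fit(s,n,m,x0):
    ys,xs=np.nonzero(m); roi=(max(xs.min()-12,0),max(ys.min()-12,0),min(xs.max()+13,m.shape[1]),min(ys.max()+13,m.shape[0]))
    t=m[roi[1]:roi[3],roi[0]:roi[2]]/255.
    sc=np.array([.004,.004,.03,4,4])
    best=None
    for k in range(3):
        f=lambda p:np.sum((render(s,n,p*sc+base,roi)-t)**2)
        base=np.array(x0,float); r_=minimize(f,np.zeros(5),method="Nelder-Mead",options=dict(initial_simplex=np.vstack([np.zeros(5),np.eye(5)*(1 if k%2==0 else -1)]),maxiter=500,xatol=.01,fatol=.3))
        x0=r_.x*sc+base
    return x0,r_.fun,t.sum()
E
python3 - <<'E'
from fit import *
s=load("top0.npz")
for n,x0 in(("red",(.604,.233,.05,12,0)),("white",(.445,.234,0.03,12,0)),("green",(.599,-.233,.05,12,0)),("yellow",(.436,-.231,0,12,0))):
    m=np.load(f"m_{n}.npy"); p,f,a=fit(s,n,m,x0); print(n,np.round(p,4),f,a)
P=cloud(s)
# stack profile
sub=P[140:220,230:335].reshape(-1,3)
for lo,hi in((.001,.012),(.018,.03),(.14,.152),(.17,.182),(.185,.196),(.21,.225)):
    q=sub[(sub[:,2]>lo)&(sub[:,2]<hi)]
    if len(q)>10: print(lo,len(q),q.mean(0),q.min(0),q.max(0),cv2.minAreaRect((q[:,:2]*1000).astype(np.float32)))
E
```

```text
red [ 0.6034  0.2317  0.0749 10.8268 13.8533] 42.40868896578239 2054.0
white [ 0.4421  0.233   0.0409 10.27   -0.0529] 29.603613994617454 1607.0
green [  0.5984  -0.2322   0.0391  10.8306 -16.0328] 41.571088043060364 2152.0
yellow [ 4.36200e-01 -2.29700e-01 -4.00000e-04  1.04007e+01  6.21500e-01] 43.43580161476355 2170.0
0.001 1359 [ 0.57981737 -0.01736091  0.00383696] [ 0.51257365 -0.12278186  0.00100126] [0.68596539 0.10641864 0.01195642] ((601.099365234375, -7.567237854003906), (225.83807373046875, 172.1898956298828), 88.39790344238281)
0.018 255 [ 0.55878671 -0.01064546  0.02093551] [ 0.54241682 -0.08088664  0.01806192] [0.60691703 0.06039743 0.02974037] ((562.896484375, -4.8853607177734375), (146.87582397460938, 56.139686584472656), 76.44730377197266)
0.14 690 [ 0.58691116 -0.01467577  0.14714581] [ 0.56531472 -0.06588314  0.14000508] [0.65422748 0.04414662 0.15178418] ((609.935546875, -10.661445617675781), (88.63955688476562, 110.00961303710938), 0.3331772983074188)
0.17 226 [ 0.58701035 -0.04785554  0.17680696] [ 0.56748036 -0.06248026  0.17103235] [0.60656116 0.03515019 0.18163422] ((586.60400390625, -12.930255889892578), (34.01173400878906, 98.43028259277344), 3.7029900550842285)
0.185 110 [0.58212528 0.01735851 0.19037823] [0.56803794 0.00123738 0.18516629] [0.60354287 0.03751583 0.19560229] ((586.2496948242188, 19.453367233276367), (35.81290817260742, 35.615875244140625), 2.5153579711914062)
0.21 296 [0.58465346 0.01941675 0.21525143] [0.56251602 0.00568082 0.21020585] [0.60028734 0.03313539 0.2225745 ] ((581.3258666992188, 19.36458396911621), (27.156692504882812, 37.441162109375), 88.34178924560547)
```

Call:
send_rows(
  moves=[
    [85,40,60,60,0,0,8],
    [85,70,110,110,0,0,16],
    [85,105,160,130,0,0,24],
    [85,140,210,130,0,0,32],
    [85,170,265,130,0,0,40],
    [85,205,320,130,0,0,48],
    [85,240,370,130,0,0,56],
    [85,270,420,130,0,0,63.8],
  ],
  grip_force=100,
)

```text
time_s: 1.15
tcp_pos: [0.5046, -0.1259, 0.3611]
eef_rot: [-0.707, 0.707, 0.001, -0.001]
force: [1.1, -1.2, -0.0]
opening: 0.997
```

Call:
send_rows(
  moves=[
    [85,30,45,0,0,0,0],
    [85,61,86,0,0,0,0],
    [85,61,86,0,0,0,0],
    [85,61,86,0,0,0,0],
  ],
)

```text
time_s: 1.65
tcp_pos: [0.5646, -0.042, 0.3608]
eef_rot: [-0.707, 0.707, -0.001, -0.0]
force: [-0.6, -0.7, -0.6]
opening: 0.997
```

Run:
```python
from station import r
from h import *
o=r.observe();print(o["time_s"],o["tcp_pos"],o["eef_rot"],o["q"],np.abs(o["qvel"]).max())
for n in("wrist","top"):
    s=r.snapshot(n); cv2.imwrite(f"pics/{n}1.png",s["color"]); np.savez(f"{n}1.npz",**s)
    print(prep(s)["C"],prep(s)["R"][2])
```

```text
1.65 [ 0.56458491 -0.0420028   0.36083004] [-7.06962745e-01  7.07250606e-01 -5.06735249e-04 -6.60895096e-06] [ 0.18663567  0.59402937 -0.3489702   1.25602954  0.19892469  1.32553329
 -0.1559899 ] 0.02069626339356095
[0.5644619  0.03848156 0.50266063] [ 2.08747260e-04 -3.17693522e-01 -9.48193431e-01]
[ 0.4580512  -0.00662377  0.95958816] [ 0.08055888  0.01575044 -0.9966254 ]
```

View pics/wrist1.png

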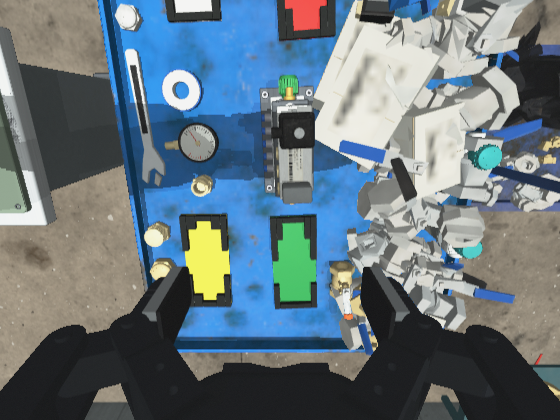

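Run:
```python
from h import *
for f,(r0,r1,c0,c1) in(("wrist1.npz",(70,215,250,325)),("top1.npz",(140,220,230,335))):
    s=load(f);P=cloud(s)[r0:r1,c0:c1].reshape(-1,3)
    for lo,hi in((.003,.010),(.143,.152),(.172,.182),(.186,.197),(.215,.226)):
        q=P[(P[:,2]>lo)&(P[:,2]<hi)&(P[:,0]<.625)&(P[:,0]>.53)]
        if len(q)>20: print(f,lo,len(q),np.median(q[:,2]).round(4),q.mean(0).round(4),np.percentile(q[:,0],[1,50,99]).round(4),np.percentile(q[:,1],[1,99]).round(4),cv2.minAreaRect((q[:,:2]*1000).astype(np.float32)))
s=load("wrist1.npz"); cv2.imwrite("pics/w1z.png",cv2.resize(s["color"][70:210,240:340],None,fx=4.2,fy=4.2,interpolation=2))
```

```text
wrist1.npz 0.003 940 0.0055 [0.566  0.0134 0.0057] [0.5405 0.5539 0.6241] [-0.0968  0.0705] ((584.749267578125, -25.751731872558594), (83.47394561767578, 192.71224975585938), 2.269414186477661)
wrist1.npz 0.143 1428 0.1475 [ 0.5863 -0.0151  0.1475] [0.5663 0.5863 0.6073] [-0.0594  0.0415] ((587.0286865234375, -12.574726104736328), (39.31902313232422, 109.43472290039062), 2.056152105331421)
wrist1.npz 0.172 512 0.1771 [ 0.5886 -0.0528  0.1769] [0.5719 0.5888 0.6048] [-0.0637 -0.0442] ((586.2310791015625, -14.943462371826172), (33.34589767456055, 100.45692443847656), 3.523698568344116)
wrist1.npz 0.186 275 0.1901 [0.5849 0.024  0.1902] [0.5681 0.5839 0.604 ] [-0.001   0.0355] ((586.0656127929688, 17.174196243286133), (35.44131088256836, 36.00303268432617), 2.4877517223358154)
wrist1.npz 0.215 421 0.2156 [0.5852 0.0173 0.2166] [0.5716 0.5853 0.5983] [0.0051 0.0296] ((585.2323608398438, 17.361225128173828), (27.35707664489746, 26.382810592651367), 0.4498758018016815)
top1.npz 0.003 273 0.0057 [0.5663 0.0576 0.0059] [0.5401 0.5549 0.6228] [0.0174 0.104 ] ((578.9747314453125, 65.59634399414062), (94.24740600585938, 86.51942443847656), 9.857091903686523)
top1.npz 0.143 75 0.147 [0.5797 0.039  0.1472] [0.5661 0.5778 0.6034] [0.0201 0.0441] ((580.1638793945312, 39.10224914550781), (45.04985809326172, 20.09438133239746), 31.598268508911133)
top1.npz 0.186 45 0.1905 [0.5818 0.0343 0.1903] [0.568  0.5785 0.6019] [0.0257 0.0376] ((584.4383544921875, 35.307594299316406), (34.6922721862793, 10.46335220336914), 16.858524322509766)
top1.npz 0.215 62 0.2162 [0.5838 0.0261 0.2169] [0.5706 0.5829 0.5979] [0.0193 0.0327] ((584.19677734375, 25.923263549804688), (13.4384126663208, 27.387367248535156), 89.19573974609375)
```

View pics/w1z.png

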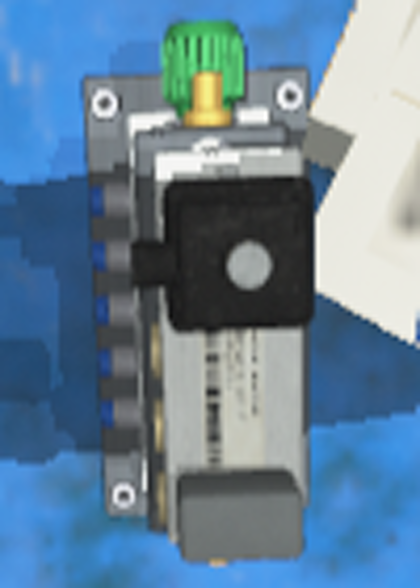

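Run:
```python
from h import *
P=cloud(load("wrist1.npz"))
for v in(128,131,133,136,139): print([tuple((P[v,u]*1000).round().astype(int)) for u in range(266,290,2)])
```

```text
[(np.int64(550), np.int64(10), np.int64(17)), (np.int64(553), np.int64(10), np.int64(18)), (np.int64(556), np.int64(10), np.int64(16)), (np.int64(561), np.int64(21), np.int64(206)), (np.int64(563), np.int64(21), np.int64(207)), (np.int64(565), np.int64(21), np.int64(207)), (np.int64(567), np.int64(21), np.int64(207)), (np.int64(569), np.int64(21), np.int64(204)), (np.int64(571), np.int64(22), np.int64(213)), (np.int64(572), np.int64(22), np.int64(215)), (np.int64(574), np.int64(22), np.int64(215)), (np.int64(576), np.int64(22), np.int64(214))]
[(np.int64(550), np.int64(6), np.int64(20)), (np.int64(553), np.int64(6), np.int64(20)), (np.int64(556), np.int64(6), np.int64(18)), (np.int64(561), np.int64(18), np.int64(208)), (np.int64(563), np.int64(18), np.int64(208)), (np.int64(565), np.int64(18), np.int64(208)), (np.int64(567), np.int64(19), np.int64(209)), (np.int64(569), np.int64(18), np.int64(208)), (np.int64(571), np.int64(19), np.int64(214)), (np.int64(573), np.int64(19), np.int64(214)), (np.int64(574), np.int64(19), np.int64(216)), (np.int64(576), np.int64(19), np.int64(215))]
[(n
[... 932 characters left out ...]
14), np.int64(213)), (np.int64(573), np.int64(14), np.int64(214)), (np.int64(574), np.int64(14), np.int64(215)), (np.int64(576), np.int64(14), np.int64(215))]
[(np.int64(549), np.int64(-8), np.int64(6)), (np.int64(552), np.int64(-8), np.int64(5)), (np.int64(556), np.int64(-8), np.int64(4)), (np.int64(559), np.int64(-6), np.int64(21)), (np.int64(563), np.int64(2), np.int64(111)), (np.int64(565), np.int64(2), np.int64(111)), (np.int64(567), np.int64(5), np.int64(148)), (np.int64(569), np.int64(9), np.int64(189)), (np.int64(571), np.int64(11), np.int64(211)), (np.int64(573), np.int64(12), np.int64(214)), (np.int64(574), np.int64(12), np.int64(215)), (np.int64(576), np.int64(12), np.int64(216))]
```

Run:
```python
from h import *
P=np.vstack([cloud(load(f)).reshape(-1,3) for f in("wrist1.npz","top0.npz")])
for x in range(600,690,10):
    row=[]
    for y in range(-120,140,20):
        q=P[(abs(P[:,0]-x/1000)<.005)&(abs(P[:,1]-y/1000)<.01)]
        row.append(int(q[:,2].max()*1000) if len(q) else -1)
    print(x,row)
```

```text
600 [2, 2, 113, 180, 450, 450, 217, 217, 217, 111, 6, 4, 1]
610 [4, 7, 110, 436, 439, 439, 149, -1, 108, 22, 7, 4, 3]
620 [3, 8, 12, 436, 452, 451, 73, 71, 69, 62, 56, 3, 3]
630 [4, 6, 9, 437, 452, 451, 80, 76, 75, 71, 60, 53, 3]
640 [4, 4, 3, 430, 447, 433, 141, 83, 80, 78, 74, 54, 49]
650 [2, 2, 3, 3, 2, 141, 141, 89, 86, 85, 79, 76, 51]
660 [3, 2, 1, 4, 2, 142, 144, 93, 91, 89, 86, 81, 80]
670 [3, 3, 2, 4, 2, 142, 142, 98, 95, 93, 92, 88, 84]
680 [3, 3, 2, 3, 109, 142, 142, 104, 101, 98, 98, 94, 88]
```

Call:
send_rows(
  moves=[
    [56,10,35,-20,0,0,1],
    [56,21.4,59.3,-50,0,0,2.1],
    [56,21.4,59.3,-90,0,0,2.1],
    [56,21.4,59.3,-130,0,0,2.1],
    [56,21.4,59.3,-165,0,0,2.1],
    [56,21.4,59.3,-190,0,0,2.1],
    [56,21.4,59.3,-206,0,0,2.1],
    [56,21.4,59.3,-206,0,0,2.1],
  ],
)

```text
time_s: 2.75
tcp_pos: [0.586, 0.0172, 0.1547]
eef_rot: [-0.707, 0.707, 0.012, -0.013]
force: [0.1, 0.1, 0.5]
opening: 0.654
```

Run:
```python
from station import r
from h import *
o=r.observe();print(o["time_s"],o["tcp_pos"],o["eef_rot"],o["force"],o["opening"])
for n in("wrist","side"):
    s=r.snapshot(n); cv2.imwrite(f"pics/{n}2.png",s["color"]); np.savez(f"{n}2.npz",**s)
cv2.imwrite("pics/s2z.png",cv2.resize(s["color"][100:290,160:330],None,fx=3,fy=3,interpolation=2))
```

```text
2.75 [0.58597646 0.01722581 0.15474745] [-0.70694547  0.70704521  0.01219095 -0.01290577] [0.11107547 0.13803923 0.47215473] 0.6542116028400897
```

View pics/s2z.png

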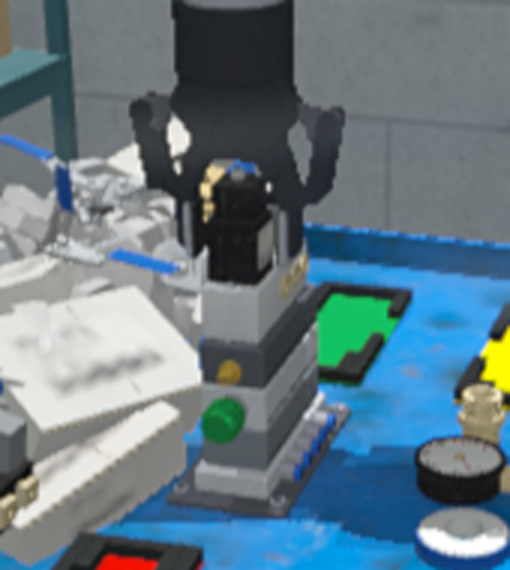

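View pics/wrist2.png

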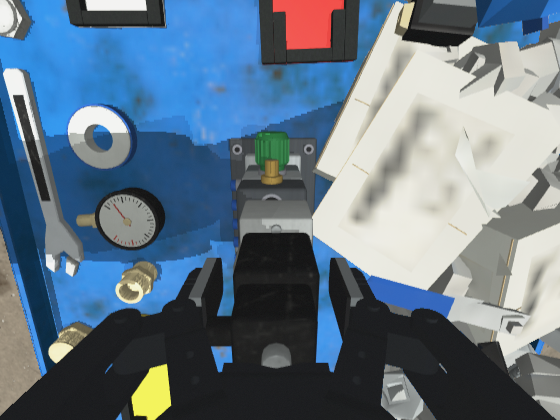

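Call:
send_rows(
  moves=[
    [20,0,0,0,0,0,0],
    [20,0,0,0,0,0,0],
    [20,0,0,0,0,0,0],
    [20,0,0,0,0,0,0],
    [20,0,0,10,0,0,0],
    [20,0,0,30,0,0,0],
    [20,0,0,50,0,0,0],
    [20,0,0,50,0,0,0],
  ],
)

```text
time_s: 3.85
tcp_pos: [0.5866, 0.0177, 0.2065]
eef_rot: [0.707, -0.707, -0.013, 0.012]
force: [0.2, 0.9, -3.7]
opening: 0.452
```

Run:
```python
from station import r
from h import *
o=r.observe();print(o["time_s"],o["tcp_pos"],o["eef_rot"],o["force"],o["ft_torque"],o["opening"])
for n in("wrist","side"):
    s=r.snapshot(n); cv2.imwrite(f"pics/{n}3.png",s["color"]); np.savez(f"{n}3.npz",**s)
cv2.imwrite("pics/s3z.png",cv2.resize(s["color"][80:290,160:330],None,fx=2.8,fy=2.8,interpolation=2))
```

```text
3.85 [0.58657329 0.0177388  0.20647774] [ 0.70701438 -0.70696942 -0.01341507  0.01203916] [ 0.21536316  0.85933041 -3.71072226] [0.07620245 0.0239778  0.01845288] 0.45188610128748635
```

View pics/s3z.png

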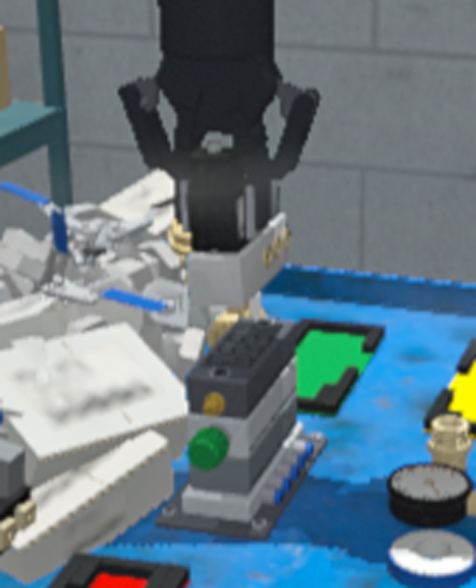

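Call:
send_rows(
  moves=[
    [20,-25,45,0,0,0,0],
    [20,-55,95,0,0,0,0.2],
    [20,-85,145,0,0,0,0.2],
    [20,-112,192,-10,0,0,0.2],
    [20,-132,227,-40,0,0,0.2],
    [20,-142.7,245.4,-80,0,0,0.2],
    [20,-142.7,245.4,-115,0,0,0.2],
    [20,-142.7,245.4,-130,0,0,0.2],
  ],
)

```text
time_s: 4.95
tcp_pos: [0.4427, 0.2627, 0.0732]
eef_rot: [-0.706, 0.708, 0.013, -0.015]
force: [1.0, -0.6, -2.7]
opening: 0.451
```

Run:
```python
from station import r
from h import *
o=r.observe();print(o["time_s"],o["tcp_pos"],o["eef_rot"],o["force"],o["ft_torque"],o["opening"],abs(o["qvel"]).max())
for n in("wrist","side","top"):
    s=r.snapshot(n); cv2.imwrite(f"pics/{n}4.png",s["color"]); np.savez(f"{n}4.npz",**s)
```

```text
4.95 [0.44265245 0.26270473 0.07317575] [-0.70639599  0.70753176  0.01329572 -0.01505808] [ 0.96663445 -0.55017892 -2.67906111] [ 0.00782996 -0.01586132  0.07432193] 0.45121316043262355 0.2596286767987466
```

View pics/wrist4.png

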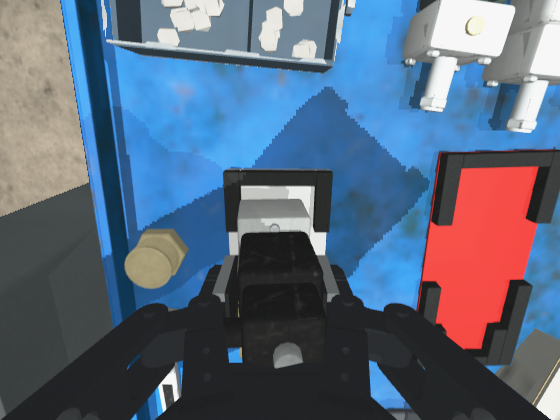

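View pics/side4.png

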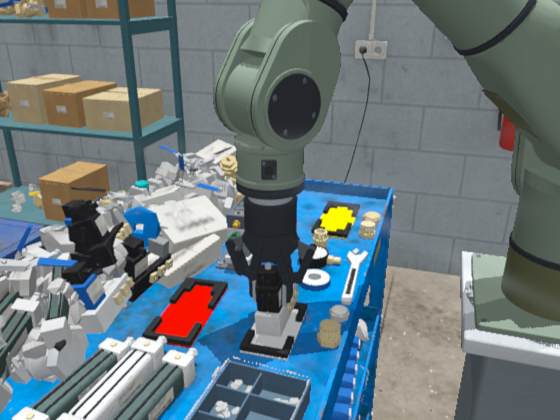

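Run:
```python
from h import *
s=load("wrist4.npz");P=cloud(s)
for v in(205,212,218,225,230):
    print(v,[tuple(int(a) for a in (P[v,u]*1000).round()) for u in (232,236,240,244,270,300,306,310,314,318,324,328)])
print([tuple(int(a) for a in (P[v,275]*1000).round()) for v in range(172,236,3)])
q=P[190:235,225:330].reshape(-1,3); q=q[(q[:,2]>.055)&(q[:,2]<.075)]
print(len(q),q.min(0),q.max(0),np.median(q[:,2]),cv2.minAreaRect((q[:,:2]*1000).astype(np.float32)))
# tray fit using wrist: foam top points
t=P[165:290,215:340].reshape(-1,3); 
for lo,hi in((.010,.016),):
    f=t[(t[:,2]>lo)&(t[:,2]<hi)]; print(len(f),f.min(0),f.max(0))
```

```text
Traceback (most recent call last):
ValueError: cannot convert float NaN to integer
```

Run:
```python
from h import *
s=load("wrist4.npz");P=np.nan_to_num(cloud(s),nan=-1)
for v in(190,205,218,225):
    print(v,[tuple(int(a) for a in (P[v,u]*1000).round()) for u in (226,232,236,240,244,270,300,306,310,314,318,324,328,332)])
print([tuple(int(a) for a in (P[v,275]*1000).round()) for v in range(166,236,3)])
q=P[190:235,225:330].reshape(-1,3); q=q[(q[:,2]>.055)&(q[:,2]<.075)]
print(len(q),q.min(0),q.max(0),np.median(q[:,2]),cv2.minAreaRect((q[:,:2]*1000).astype(np.float32)))
```

```text
190 [(407, 288, 13), (411, 288, 13), (414, 288, 13), (416, 286, 4), (418, 285, 1), (437, 286, 1), (459, 287, 2), (464, 287, 2), (467, 288, 3), (470, 288, 3), (471, 290, 12), (475, 291, 13), (478, 291, 14), (483, 288, 1)]
205 [(406, 276, 11), (-1000, -1000, -1000), (414, 277, 12), (420, 287, 43), (422, 288, 44), (438, 288, 44), (456, 289, 43), (465, 276, 3), (467, 277, 4), (470, 278, 7), (472, 280, 14), (476, 279, 12), (479, 280, 13), (485, 276, -1)]
218 [(406, 267, 12), (411, 267, 12), (414, 267, 13), (423, 288, 66), (425, 287, 64), (439, 288, 65), (455, 288, 63), (458, 288, 64), (468, 266, 2), (470, 268, 9), (473, 270, 13), (477, 270, 14), (480, 270, 12), (486, 265, -1)]
225 [(406, 261, 12), (411, 262, 13), (414, 262, 12), (423, 283, 66), (425, 284, 67), (439, 284, 65), (455, 284, 64), (458, 285, 65), (461, 284, 62), (471, 264, 11), (473, 264, 11), (478, 264, 12), (481, 265, 12), (486, 259, -1)]
[(440, 304, -2), (440, 301, -1), (440, 302, 12), (441, 300, 12), (441, 298, 12), (441, 296, 13), (441, 294, 13), (441, 289, 2), (441, 287, 2), (441, 284, 1), (441, 282, 3), (441, 289, 33), (441, 288, 38), (441, 289, 44), (441, 289, 50), (441, 288, 55), (441, 288, 58), (441, 288, 63), (441, 287, 65), (441, 285, 66), (441, 284, 67), (441, 283, 67), (441, 281, 67), (441, 281, 72)]
1664 [0.42041064 0.27800913 0.0550346 ] [0.46061333 0.28931179 0.07166635] 0.06483428961825796 ((440.5296936035156, 283.6694641113281), (40.131019592285156, 10.606419563293457), 1.103727102279663)
```

Call:
send_rows(
  moves=[
    [20,1,0,-5,0,0,0.3],
    [20,1,0,-12,0,0,0.3],
    [20,1,0,-18,0,0,0.3],
    [20,1,0,-22,0,0,0.3],
    [20,1,0,-22,0,0,0.3],
    [20,1,0,-22,0,0,0.3],
  ],
)

```text
time_s: 5.85
tcp_pos: [0.4446, 0.2632, 0.0532]
eef_rot: [0.707, -0.707, -0.016, 0.016]
force: [0.2, -0.7, -2.7]
opening: 0.451
```

```bash
cat > look.py <<'E'
import sys
from station import r
from h import *
o=r.observe();print(o["time_s"],o["tcp_pos"].round(4),o["eef_rot"].round(4),"F",o["force"].round(2),"T",o["ft_torque"].round(2),o["opening"],abs(o["qvel"]).max())
for n in sys.argv[2:]:
    s=r.snapshot(n); cv2.imwrite(f"pics/{n}{sys.argv[1]}.png",s["color"]); np.savez(f"{n}{sys.argv[1]}.npz",**s)
E
python3 look.py 5 wrist
```

```text
5.85 [0.4446 0.2632 0.0532] [ 0.707  -0.7069 -0.0159  0.0158] F [ 0.19 -0.66 -2.66] T [ 0.02  0.   -0.02] 0.4508123052514291 0.002038573860940781
```

View pics/wrist5.png

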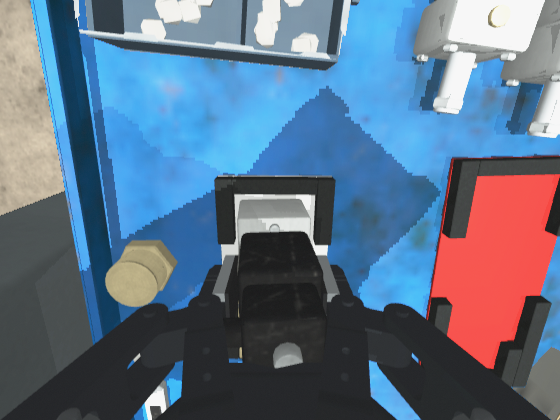

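Call:
send_rows(
  moves=[
    [20,0,0,-3,0,0,0],
    [20,0,0,-5,0,0,0],
    [20,0,0,-6.5,0,0,0],
    [20,0,0,-7,0,0,0],
    [20,0,0,-7,0,0,0],
  ],
)

```text
time_s: 6.52
tcp_pos: [0.4449, 0.2637, 0.0474]
eef_rot: [0.707, -0.706, -0.017, 0.015]
force: [-5.9, -0.9, 33.3]
opening: 0.448
```

Call:
send_rows(
  moves=[
    [20,0,0,1,0,0,0],
    [20,0,0,1,0,0,0],
  ],
)

```text
time_s: 6.78
tcp_pos: [0.4447, 0.2636, 0.0477]
eef_rot: [0.707, -0.707, -0.016, 0.016]
force: [-3.3, 0.5, 13.3]
opening: 0.445
```

```bash
python3 look.py 6 wrist side
python3 - <<'E'
from h import *
s=load("wrist6.npz");P=np.nan_to_num(cloud(s),nan=-1)
for v in(200,210,220,228):
    print(v,[tuple(int(a) for a in (P[v,u]*1000).round()) for u in (226,232,236,240,244,270,300,306,310,314,318,324,328,332)])
print([tuple(int(a) for a in (P[v,275]*1000).round()) for v in range(172,236,3)])
s=load("side6.npz"); cv2.imwrite("pics/s6z.png",cv2.resize(s["color"][220:380,210:340],None,fx=3.7,fy=3.7,interpolation=2))
E
```

```text
6.775 [0.4447 0.2636 0.0477] [ 0.7072 -0.7066 -0.0162  0.0156] F [-3.26  0.54 13.28] T [ 0.06  0.45 -0.1 ] 0.445158610774418 0.0017467810501416241
200 [(413, 289, 12), (416, 287, 5), (418, 286, 1), (420, 286, 2), (423, 287, 2), (440, 288, 2), (459, 288, 3), (463, 289, 2), (466, 289, 2), (469, 289, 3), (470, 292, 12), (473, 292, 13), (476, 292, 12), (478, 292, 12)]
210 [(413, 283, 13), (416, 281, 6), (418, 279, 1), (423, 287, 25), (425, 287, 25), (440, 288, 24), (458, 289, 25), (464, 282, 3), (467, 282, 2), (469, 282, 2), (470, 286, 13), (474, 286, 13), (476, 286, 13), (479, 286, 12)]
220 [(413, 276, 13), (416, 275, 9), (418, 273, 2), (425, 287, 40), (427, 287, 40), (440, 287, 39), (457, 288, 38), (460, 287, 37), (467, 275, 3), (470, 275, 2), (471, 278, 12), (475, 279, 12), (477, 279, 12), (480, 279, 12)]
228 [(413, 271, 12), (416, 270, 10), (418, 267, 2), (425, 283, 41), (427, 283, 42), (441, 283, 41), (457, 283, 39), (460, 283, 38), (467, 269, 3), (470, 269, 2), (471, 273, 13), (475, 274, 13), (478, 274, 13), (480, 274, 14)]
[(442, 306, 0), (442, 304, 0), (443, 302, 1), (443, 302, 8), (443, 301, 12), (443, 299, 12), (443, 297, 12), (443, 295, 12), (443, 293, 12), (443, 288, 2), (443, 288, 8), (443, 288, 15), (443, 288, 21), (443, 288, 27), (443, 288, 32), (443, 288, 36), (443, 288, 39), (443, 286, 39), (443, 285, 42), (443, 284, 42), (443, 282, 42), (443, 281, 45)]
```

View pics/s6z.png

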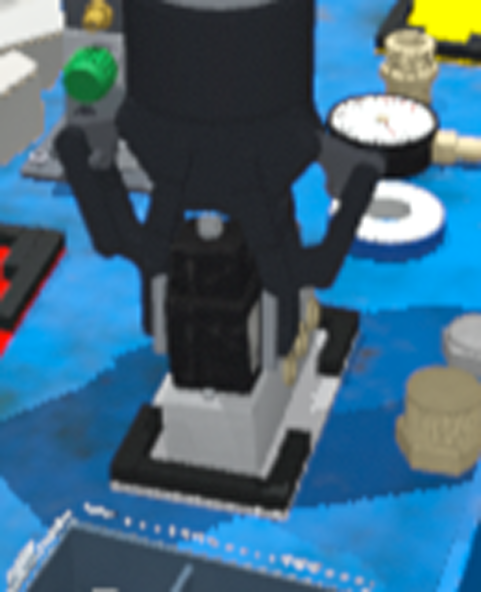

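Call:
send_rows(
  moves=[
    [38,0,0,1,0,0,0],
    [40,0,0,1,0,0,0],
    [44,0,0,1,0,0,0],
    [50,0,0,1,0,0,0],
    [54,0,0,1,0,0,0],
    [54,0,0,1,0,0,0],
  ],
)

```text
time_s: 7.62
tcp_pos: [0.4446, 0.2631, 0.0481]
eef_rot: [0.707, -0.707, -0.016, 0.016]
force: [-0.2, -0.3, 1.2]
opening: 0.632
```

```bash
python3 look.py 7 wrist
python3 - <<'E'
from h import *
s=load("wrist7.npz");P=np.nan_to_num(cloud(s),nan=-1)
for v in(200,210,220,228):
    print(v,[tuple(int(a) for a in (P[v,u]*1000).round()) for u in (226,232,236,240,244,270,300,306,310,314,318,324,328,332)])
E
```

```text
7.625 [0.4446 0.2631 0.0481] [ 0.7069 -0.7069 -0.0158  0.0159] F [-0.2  -0.31  1.24] T [ 0.01 -0.02  0.  ] 0.6322070593769256 0.002044539535443315
200 [(413, 289, 13), (415, 287, 6), (417, 286, 2), (420, 286, 3), (423, 286, 2), (440, 289, 9), (459, 289, 6), (463, 288, 2), (466, 288, 1), (469, 288, 2), (470, 291, 12), (473, 291, 12), (476, 291, 12), (478, 292, 12)]
210 [(412, 282, 12), (416, 281, 10), (418, 279, 3), (420, 279, 3), (425, 288, 28), (440, 288, 28), (457, 289, 28), (461, 289, 27), (467, 281, 2), (469, 281, 2), (470, 284, 11), (474, 285, 13), (476, 285, 13), (479, 285, 12)]
220 [(412, 275, 12), (416, 275, 10), (418, 272, 2), (424, 285, 37), (426, 286, 38), (440, 287, 39), (457, 287, 38), (460, 287, 38), (462, 288, 39), (470, 274, 2), (471, 278, 13), (475, 278, 12), (477, 278, 12), (479, 279, 13)]
228 [(412, 270, 12), (416, 270, 12), (418, 266, 2), (424, 281, 38), (426, 281, 38), (441, 283, 41), (457, 283, 38), (460, 283, 38), (462, 282, 38), (470, 268, 2), (471, 272, 12), (475, 273, 12), (478, 273, 12), (480, 273, 13)]
```

View pics/wrist7.png

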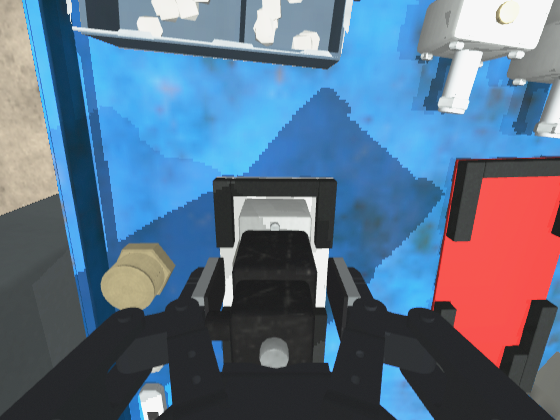

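Call:
send_rows(
  moves=[
    [76,0,0,0,0,0,0],
    [78,0,0,0,0,0,0],
    [78,0,0,50,0,0,0],
    [78,0,0,110,0,0,0],
    [78,15,-35,170,0,0,0],
    [78,40,-85,205,0,0,0],
    [78,65,-135,232,0,0,0],
    [78,90,-185,252,0,0,0],
  ],
)

```text
time_s: 8.68
tcp_pos: [0.5319, 0.0828, 0.2988]
eef_rot: [0.707, -0.707, -0.016, 0.016]
force: [1.1, -0.3, 0.2]
opening: 0.917
```

Call:
send_rows(
  moves=[
    [78,25,-45,0,0,0,0],
    [78,45,-80,0,0,0,0],
    [78,50,-95,0,0,0,0],
    [78,50,-95,0,0,0,0],
  ],
)

```text
time_s: 9.18
tcp_pos: [0.5812, -0.0108, 0.2972]
eef_rot: [0.707, -0.707, -0.015, 0.016]
force: [0.6, 0.5, 0.0]
opening: 0.912
```

```bash
python3 look.py 8 wrist top
```

```text
9.175 [ 0.5812 -0.0108  0.2972] [ 0.707  -0.7069 -0.0154  0.0158] F [0.63 0.54 0.03] T [0.06 0.09 0.02] 0.9116169009109436 0.03475567249176704
```

View pics/wrist8.png

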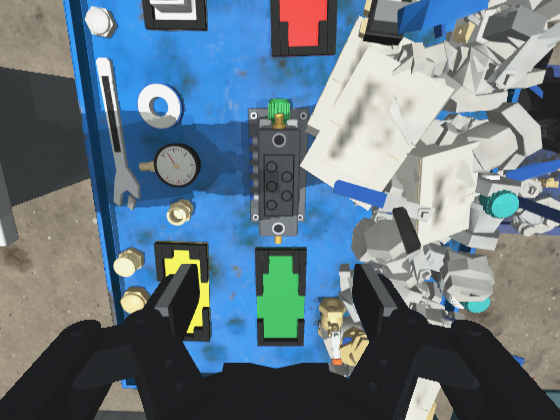

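View pics/top8.png

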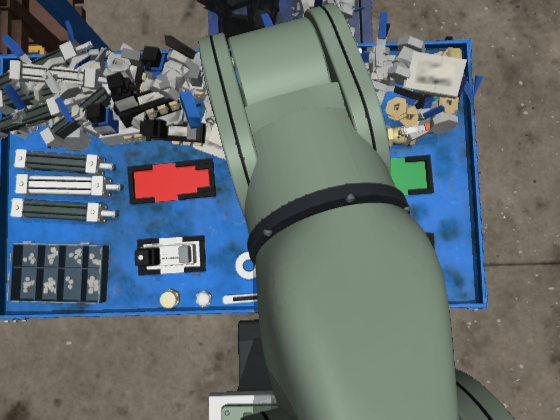

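Valve is seated in the white tray (top px 171,255). Now the throttle plate and nearby clutter.

Run:
```python
from h import *
s=load("wrist8.npz");A=cloud(s);P=A[110:245,245:310].reshape(-1,3)
q=P[(P[:,2]>.103)&(P[:,2]<.118)&(P[:,0]<.612)&(P[:,0]>.555)]
print(len(q),np.median(q,0),q.min(0),q.max(0),cv2.minAreaRect((q[:,:2]*1000).astype(np.float32)))
P=np.vstack([A.reshape(-1,3),cloud(load("wrist1.npz")).reshape(-1,3),cloud(load("top0.npz")).reshape(-1,3),cloud(load("wrist2.npz")).reshape(-1,3)])
print("y",list(range(-60,30,6)))
for x in range(606,654,4):
    row=[]
    for y in range(-60,30,6):
        q=P[(abs(P[:,0]-x/1000)<.003)&(abs(P[:,1]-y/1000)<.004)&(P[:,2]<.16)]
        row.append(int(np.percentile(q[:,2],97)*1000) if len(q) else -1)
    print(x,row)
```

```text
4325 [ 0.5841788  -0.00700778  0.1115987 ] [ 0.559764   -0.07500059  0.10316273] [0.60947494 0.04949177 0.11422481] ((584.3572998046875, -12.760993957519531), (46.003746032714844, 123.73130798339844), 2.271437644958496)
y [-60, -54, -48, -42, -36, -30, -24, -18, -12, -6, 0, 6, 12, 18, 24]
606 [112, 115, 151, 149, 148, 148, 148, 148, 148, 149, 147, 112, 112, 112, 112]
610 [112, 135, 148, 147, 148, 148, 146, 146, 147, -1, 66, 66, -1, -1, -1]
614 [-1, -1, -1, -1, -1, 6, 5, 6, 7, 7, 68, 68, 159, 159, 159]
618 [6, 7, 6, 6, 6, 6, 6, 6, 7, 62, 71, 70, 69, 69, 67]
622 [6, 7, 6, 6, 6, 7, 7, 7, 6, 73, 72, 72, 71, 70, 69]
626 [6, 6, 6, 6, 6, 7, 7, 5, 5, 75, 74, 74, 73, 72, 71]
630 [6, 5, 5, 4, 1, 1, 0, 1, 55, 77, 77, 75, 75, 74, 73]
634 [1, 0, 1, 0, 1, 1, 1, 1, 79, 79, 78, 78, 78, 77, 75]
638 [1, 1, 1, 1, 1, 0, 1, 1, 130, 138, 80, 80, 81, 80, 80]
642 [1, 0, 1, 0, 0, 1, 1, 83, 140, 140, 140, 138, 83, 82, 82]
646 [1, 1, 1, 1, 1, 1, 1, 86, 140, 140, 140, 139, 85, 84, 83]
650 [1, 1, 1, 0, 1, 1, 1, 88, 140, 140, 140, 138, 87, 86, 85]
```

Call:
send_rows(
  moves=[
    [56,3.7,-14,-30,0,0,-0.3],
    [56,3.7,-14,-80,0,0,-0.3],
    [56,3.7,-14,-130,0,0,-0.3],
    [56,3.7,-14,-170,0,0,-0.3],
    [56,3.7,-14,-195,0,0,-0.3],
    [56,3.7,-14,-208,0,0,-0.3],
    [56,3.7,-14,-208,0,0,-0.3],
  ],
)

```text
time_s: 10.15
tcp_pos: [0.5849, -0.0239, 0.0894]
eef_rot: [0.707, -0.707, -0.014, 0.015]
force: [0.2, -0.4, 0.4]
opening: 0.653
```

```bash
python3 look.py 9 wrist side
python3 - <<'E'
from h import *
s=load("side9.npz"); cv2.imwrite("pics/s9z.png",cv2.resize(s["color"][100:290,160:330],None,fx=3,fy=3,interpolation=2))
E
```

```text
10.15 [ 0.5849 -0.0239  0.0894] [ 0.707  -0.7069 -0.0141  0.0145] F [ 0.22 -0.4   0.38] T [0.04 0.01 0.01] 0.6526362685762653 0.025351016576853833
```

View pics/wrist9.png

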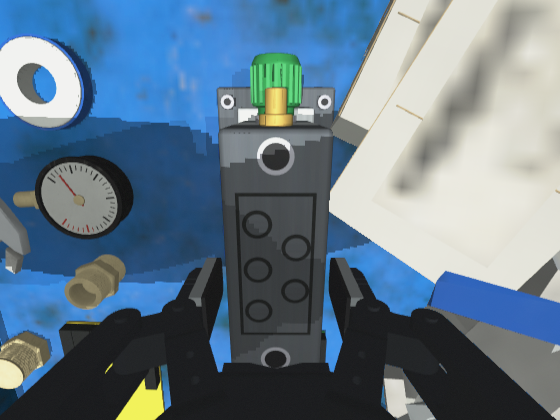

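View pics/s9z.png

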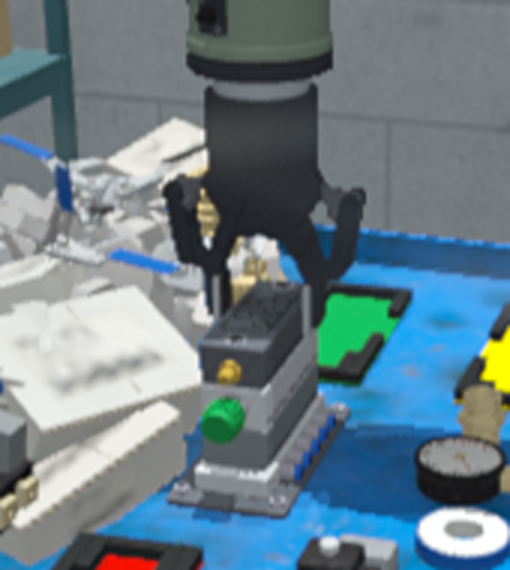

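Run:
```python
from h import *
P=np.nan_to_num(cloud(load("wrist9.npz")),nan=-1)
for u in(200,206,212,217,338,345,352): print(u,[tuple(int(a) for a in (P[v,u]*1000).round()) for v in range(252,300,5)])
```

```text
200 [(522, -62, 0), (521, -68, -2), (521, -72, 0), (521, -77, -1), (550, -15, 111), (551, -15, 116), (552, -15, 120), (553, -15, 124), (554, -15, 127), (555, -15, 130)]
206 [(526, -63, -2), (526, -67, -1), (550, -16, 100), (552, -15, 107), (553, -16, 110), (554, -15, 115), (555, -15, 120), (555, -15, 123), (556, -15, 127), (557, -16, 129)]
212 [(532, -62, -1), (532, -67, -1), (554, -15, 102), (554, -16, 105), (556, -15, 112), (556, -15, 116), (557, -17, 117), (557, -19, 117), (557, -21, 118), (557, -23, 118)]
217 [(536, -61, 0), (536, -67, -1), (556, -15, 102), (557, -16, 105), (557, -18, 106), (556, -21, 105), (557, -23, 107), (557, -25, 107), (557, -27, 109), (557, -30, 109)]
338 [(640, -57, 1), (641, -63, -2), (615, -13, 101), (614, -13, 106), (613, -13, 110), (612, -14, 114), (613, -16, 114), (613, -18, 115), (612, -20, 117), (613, -23, 116)]
345 [(646, -57, 0), (647, -62, -1), (618, -13, 101), (617, -12, 107), (616, -13, 111), (615, -12, 116), (614, -13, 119), (613, -13, 123), (613, -13, 127), (612, -14, 128)]
352 [(652, -57, -1), (652, -62, 0), (653, -66, 0), (653, -71, 0), (621, -16, 104), (618, -12, 116), (617, -13, 119), (616, -13, 123), (615, -13, 127), (614, -12, 131)]
```

Call:
send_rows(
  moves=[
    [56,0,0,-6,0,0,0],
    [30,0,0,-6,0,0,0],
    [30,0,0,-6,0,0,0],
    [30,0,0,-6,0,0,0],
    [30,0,0,-6,0,0,0],
  ],
)

```text
time_s: 10.88
tcp_pos: [0.5851, -0.0246, 0.0837]
eef_rot: [-0.707, 0.707, 0.014, -0.014]
force: [-3.1, -0.2, 5.8]
opening: 0.521
```

```bash
python3 look.py 10 wrist
```

```text
10.875 [ 0.5851 -0.0246  0.0837] [-0.707  0.707  0.014 -0.014] F [-3.08 -0.17  5.84] T [-0.02  0.5   0.07] 0.5214018535463565 0.0018982847532369783
```

Call:
send_rows(
  moves=[
    [30,0,0,6,0,0,0],
    [30,0,0,14,0,0,0],
    [30,0,0,24,0,0,0],
    [30,0,0,36,0,0,0],
    [30,0,0,50,0,0,0],
    [30,0,0,50,0,0,0],
  ],
)

```text
time_s: 11.68
tcp_pos: [0.5856, -0.0246, 0.1346]
eef_rot: [-0.707, 0.707, 0.015, -0.013]
force: [-0.1, 0.3, -3.9]
opening: 0.521
```

```bash
python3 look.py 11 wrist side
python3 - <<'E'
from h import *
s=load("side11.npz"); cv2.imwrite("pics/s11z.png",cv2.resize(s["color"][100:290,160:330],None,fx=3,fy=3,interpolation=2))
E
```

```text
11.675 [ 0.5856 -0.0246  0.1346] [-0.707   0.707   0.0146 -0.0133] F [-0.05  0.3  -3.94] T [-0.07 -0.    0.02] 0.5205187462234405 0.02732599409651751
```

View pics/s11z.png

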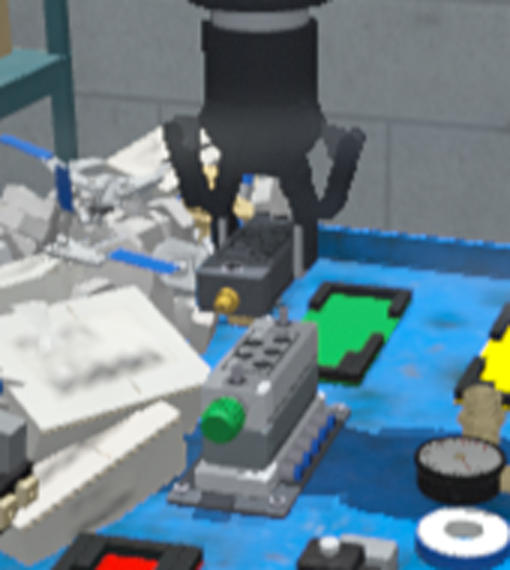

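View pics/wrist11.png

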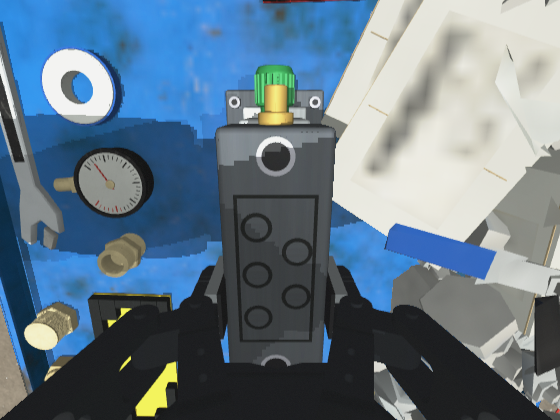

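Call:
send_rows(
  moves=[
    [30,-30,-44,10,0,0,-1],
    [30,-62,-90,10,0,0,-2.3],
    [30,-94,-136,10,0,0,-2.3],
    [30,-122,-178,0,0,0,-2.3],
    [30,-142,-207,-25,0,0,-2.3],
    [30,-149.4,-217,-60,0,0,-2.3],
    [30,-149.4,-217,-90,0,0,-2.3],
    [30,-149.4,-217,-98,0,0,-2.3],
  ],
)

```text
time_s: 12.78
tcp_pos: [0.4351, -0.2411, 0.034]
eef_rot: [0.707, -0.707, 0.001, 0.001]
force: [-0.2, 0.1, -3.1]
opening: 0.521
```

Call:
send_rows(
  moves=[
    [30,0,0,0,0,0,0],
    [30,0,0,0,0,0,0],
  ],
)

```text
time_s: 13.02
tcp_pos: [0.4361, -0.2417, 0.0363]
eef_rot: [-0.707, 0.707, 0.0, 0.0]
force: [0.4, 0.2, -4.6]
opening: 0.517
```

```bash
python3 look.py 12 wrist top side
```

```text
13.025 [ 0.4361 -0.2417  0.0363] [-7.069e-01  7.073e-01  2.000e-04  5.000e-04] F [ 0.41  0.23 -4.64] T [-0.07  0.06 -0.02] 0.5172705716348671 0.0031469947498038347
```

View pics/wrist12.png

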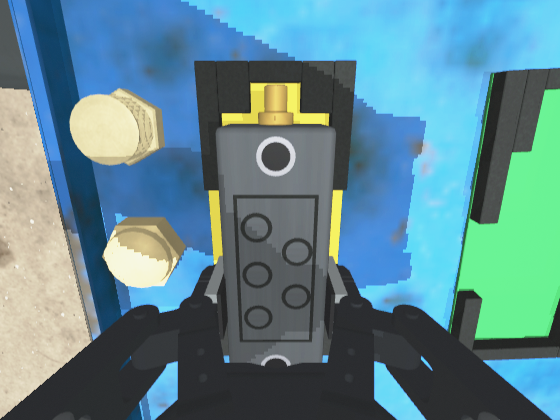

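View pics/top12.png

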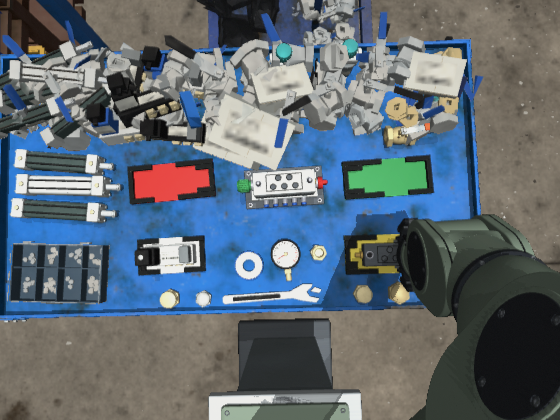

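```bash
cat > chk.py <<'E'
import sys
from h import *
f,r0,r1,c0,c1,lo,hi=sys.argv[1],*map(int,sys.argv[2:6]),*map(float,sys.argv[6:8])
P=cloud(load(f))
q=P[r0:r1,c0:c1].reshape(-1,3); q=q[(q[:,2]>lo)&(q[:,2]<hi)]
print("n",len(q),np.median(q,0),np.percentile(q,[.5,99.5],0).round(4),cv2.minAreaRect((q[:,:2]*1000).astype(np.float32)))
A=np.c_[q[:,:2],np.ones(len(q))]; print("tilt",np.linalg.lstsq(A,q[:,2],rcond=None)[0][:2])
E
python3 chk.py wrist12.npz 124 230 215 340 .058 .072
python3 - <<'E'
from h import *
P=np.nan_to_num(cloud(load("wrist12.npz")),nan=-1)
for v in(150,170): print(v,[tuple(int(a) for a in (P[v,u]*1000).round()) for u in list(range(190,225,3))+list(range(325,360,3))])
for u in (235,315): print([tuple(int(a) for a in (P[v,u]*1000).round()) for v in range(90,140,3)])
E
```

```text
n 11956 [ 0.43578944 -0.18601374  0.06398747] [[ 0.4135 -0.208   0.0592]
 [ 0.4584 -0.1675  0.0657]] ((435.97998046875, -188.42684936523438), (42.14484786987305, 46.23575973510742), 89.98699188232422)
tilt [ 0.00019048 -0.01748703]
150 [(385, -184, -1), (388, -184, 0), (389, -184, -1), (391, -184, -1), (396, -183, 13), (397, -183, 11), (399, -183, 13), (401, -183, 13), (402, -183, 11), (414, -176, 63), (415, -176, 65), (416, -176, 65), (454, -176, 66), (456, -176, 64), (457, -176, 63), (458, -176, 62), (470, -183, 12), (472, -183, 11), (473, -183, 13), (475, -183, 13), (476, -183, 12), (482, -184, -1), (483, -184, -1), (485, -184, 0)]
170 [(385, -196, -1), (386, -196, -1), (388, -196, -2), (390, -196, -2), (392, -196, 0), (397, -194, 13), (398, -194, 12), (400, -194, 12), (402, -194, 13), (403, -194, 13), (415, -184, 64), (416, -184, 64), (455, -184, 64), (456, -184, 63), (457, -184, 63), (469, -194, 12), (470, -194, 13), (472, -194, 12), (474, -194, 12), (476, -194, 12), (480, -196, 0), (483, -196, -2), (484, -196, -1), (486, -196, -1)]
[(415, -152, 12), (415, -153, 13), (415, -155, 12), (415, -156, 12), (415, -158, 12), (415, -159, 12), (415, -161, 13), (415, -162, 13), (414, -164, 3), (413, -166, 2), (413, -167, 3), (413, -169, 2), (420, -167, 58), (421, -168, 64), (421, -169, 63), (421, -170, 65), (421, -171, 64)]
[(456, -152, 12), (457, -153, 11), (457, -155, 13), (457, -156, 13), (457, -158, 12), (457, -159, 12), (457, -161, 11), (457, -162, 12), (458, -164, 3), (458, -166, 2), (458, -167, 2), (459, -169, 2), (451, -167, 59), (451, -168, 63), (451, -169, 63), (451, -170, 65), (451, -172, 64)]
```

Call:
send_rows(
  moves=[
    [30,0,0,-10,0,0,0],
    [30,0,0,-18,0,0,0],
    [30,0,0,-23,0,0,0],
    [30,0,0,-26,0,0,0],
    [30,0,0,-28,0,0,0],
    [30,0,0,-29,0,0,0],
    [30,0,0,-29.5,0,0,0],
    [30,0,0,-29.5,0,0,0],
  ],
)

```text
time_s: 14.18
tcp_pos: [0.4357, -0.2416, 0.006]
eef_rot: [-0.707, 0.707, -0.0, 0.0]
force: [-0.2, 0.5, -3.7]
opening: 0.519
```

Call:
send_rows(
  moves=[
    [30,0,0,-0.7,0,0,0],
    [30,0,0,-1.4,0,0,0],
    [30,0,0,-1.4,0,0,0],
  ],
)

```text
time_s: 14.55
tcp_pos: [0.4357, -0.2416, 0.0046]
eef_rot: [-0.707, 0.707, -0.0, 0.0]
force: [-0.8, 0.6, 2.4]
opening: 0.521
```

```bash
python3 look.py 13 wrist; python3 chk.py wrist13.npz 124 240 215 340 .024 .042
```

```text
14.55 [ 0.4357 -0.2416  0.0046] [-7.071e-01  7.072e-01 -2.000e-04  2.000e-04] F [-0.8   0.56  2.36] T [ 0.08  0.1  -0.03] 0.5210850884319449 0.002067128690767263
n 13040 [ 0.43537331 -0.18782319  0.03239336] [[ 0.413  -0.2124  0.0273]
 [ 0.458  -0.1674  0.0341]] ((435.50335693359375, -190.41351318359375), (46.4117431640625, 46.19767761230469), 0.0034674489870667458)
tilt [-0.00020239 -0.01661473]
```

View pics/wrist13.png

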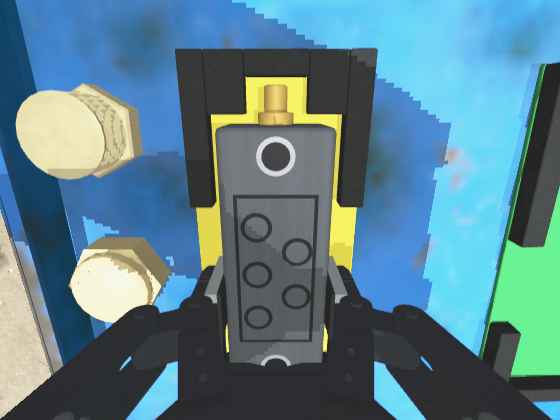

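Call:
send_rows(
  moves=[
    [46,0,0,0,0,0,0],
    [49,0,0,0,0,0,0],
    [53,0,0,0,0,0,0],
    [55,0,0,0,0,0,0],
    [55,0,0,0,0,0,0],
  ],
)

```text
time_s: 15.22
tcp_pos: [0.4357, -0.2416, 0.0045]
eef_rot: [0.707, -0.707, 0.0, -0.0]
force: [-0.3, -0.4, -0.0]
opening: 0.643
```

```bash
python3 look.py 14 wrist; python3 chk.py wrist14.npz 124 240 215 340 .024 .042
```

```text
15.225 [ 0.4357 -0.2416  0.0045] [ 7.071e-01 -7.071e-01  2.000e-04 -1.000e-04] F [-0.29 -0.42 -0.02] T [-0.    0.02  0.01] 0.642748492547091 0.001667549587459557
n 13037 [ 0.43536744 -0.18774905  0.03237522] [[ 0.413  -0.2123  0.0259]
 [ 0.458  -0.1674  0.034 ]] ((435.4499816894531, -190.18145751953125), (46.1009635925293, 45.64263916015625), 0.1075935885310173)
tilt [ 0.00080459 -0.01747399]
```

View pics/wrist14.png

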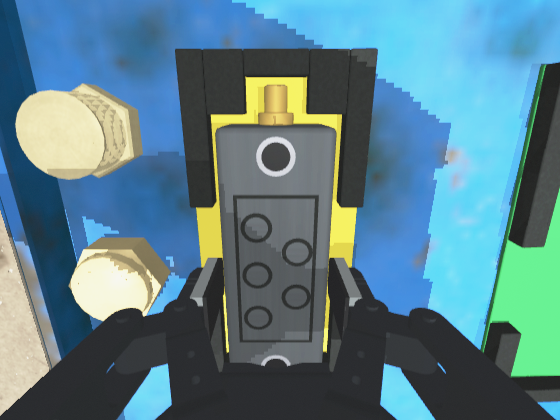

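Call:
send_rows(
  moves=[
    [55,0,0,20,0,0,0],
    [55,0,0,60,0,0,0],
    [70,0,0,115,0,0,0],
    [70,20,30,170,0,0,1],
    [70,50,75,215,0,0,2.3],
    [70,80,120,245,0,0,2.3],
    [70,110,165,245,0,0,2.3],
    [70,135,202,245,0,0,2.3],
  ],
)

```text
time_s: 16.27
tcp_pos: [0.5717, -0.0371, 0.2501]
eef_rot: [0.707, -0.707, -0.015, 0.014]
force: [0.0, -0.6, -0.5]
opening: 0.826
```

Call:
send_rows(
  moves=[
    [60,16,25,0,0,0,0],
    [60,16,25,0,0,0,0],
    [60,16,25,0,0,0,0],
  ],
)

```text
time_s: 16.65
tcp_pos: [0.5863, -0.0154, 0.2494]
eef_rot: [-0.707, 0.707, 0.014, -0.014]
force: [-0.4, -0.8, 0.3]
opening: 0.702
```

```bash
python3 look.py 15 wrist
```

```text
16.65 [ 0.5863 -0.0154  0.2494] [-0.7068  0.7072  0.0136 -0.014 ] F [-0.38 -0.77  0.28] T [ 0.    0.01 -0.03] 0.7016945852571771 0.014528176302099563
```

View pics/wrist15.png

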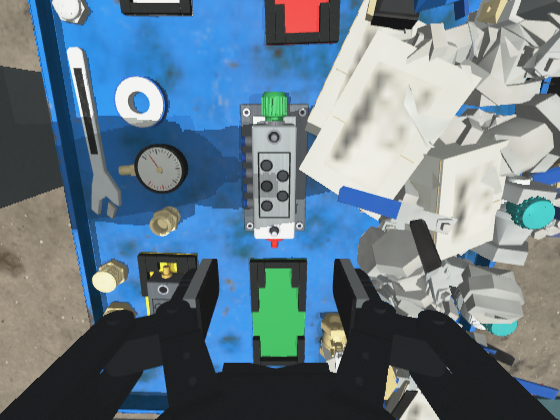

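Run:
```python
from h import *
A=cloud(load("wrist15.npz"));P=A[95:250,235:315].reshape(-1,3)
q=P[(P[:,2]>.076)&(P[:,2]<.087)&(P[:,0]<.612)&(P[:,0]>.555)&(P[:,1]<.052)]
print(len(q),np.median(q,0),q.min(0),q.max(0),cv2.minAreaRect((q[:,:2]*1000).astype(np.float32)))
P=A.reshape(-1,3)
print("y",list(range(-60,30,4)))
for x in range(606,654,4):
    row=[]
    for y in range(-60,30,4):
        q=P[(abs(P[:,0]-x/1000)<.003)&(abs(P[:,1]-y/1000)<.002)&(P[:,2]<.16)]
        row.append(int(np.percentile(q[:,2],97)*1000) if len(q) else -1)
    print(x,row)
```

```text
4781 [ 0.58414589 -0.00643192  0.08154842] [ 0.55907806 -0.07489804  0.07610323] [0.60939148 0.0515408  0.08684686] ((584.2759399414062, -11.293697357177734), (46.08161926269531, 125.59706115722656), 2.28078556060791)
y [-60, -56, -52, -48, -44, -40, -36, -32, -28, -24, -20, -16, -12, -8, -4, 0, 4, 8, 12, 16, 20, 24, 28]
606 [82, 82, 82, 82, 82, 82, 82, 81, 82, 82, 82, 81, 82, 82, 82, 82, 83, 82, 82, 81, 82, 82, 82]
610 [82, 81, 81, 81, 81, 80, 81, 81, -1, 79, 79, 80, 76, 6, 4, 6, 66, 55, 6, 7, 4, 5, 4]
614 [6, 6, 6, 6, 6, 7, 7, 6, 6, 6, 7, 6, 6, 6, 6, 68, 67, 67, 66, 38, 6, 6, 6]
618 [6, 6, 6, 6, 6, 7, 6, 7, 6, 6, 6, 6, 6, 6, 6, 70, 71, 69, 69, 68, 68, 68, 6]
622 [6, 6, 6, 7, 7, 6, 6, 7, 6, 6, 6, 6, 6, -1, 72, 72, 72, 72, 72, 71, 70, 69, 68]
626 [6, 6, 6, 6, 7, 6, 6, 5, 6, 6, 6, 6, 5, 73, 74, 73, 73, 74, 72, 72, 72, 71, 70]
630 [3, 5, 4, 5, 0, 0, 0, 0, 1, 0, 1, 0, -1, 77, 77, 76, 76, 75, 75, 74, 74, 73, 72]
634 [0, 0, 1, 0, 0, 0, 0, 0, 1, 0, 1, -1, -1, 79, 79, 78, 77, 77, 79, 78, 75, 75, 74]
638 [0, 1, 0, 1, 0, 0, 0, 0, 0, 1, 0, -1, 129, 102, 139, 100, 80, 79, 81, 80, 79, 79, 76]
642 [0, 0, 0, 0, 0, 0, 0, 0, 0, 1, -1, -1, 138, 139, 140, 140, 138, 82, 83, 83, 82, 82, 81]
646 [0, 0, 0, 0, 0, 0, 0, 0, 0, 0, -1, 87, 140, 140, 140, 140, 138, 84, 85, 84, 84, 83, 83]
650 [0, 0, 1, 1, 0, 0, 0, 0, 0, -1, -1, 87, 140, 140, 140, 140, 138, 87, 86, 86, 86, 86, 85]
```

Run:
```python
from h import *
tcp=np.array([.5849,-.0239,.0894])
P=cloud(load("wrist9.npz"))[250:].reshape(-1,3)-tcp
for lo in range(10,110,10):
    for sg in(1,-1):
        q=P[(P[:,2]>lo/1000)&(P[:,2]<lo/1000+.01)&(sg*P[:,0]>.02)&(abs(P[:,0])<.09)&(abs(P[:,1])<.03)]
        if len(q)>5: print(lo,sg,len(q),"x",(np.percentile(q[:,0],[2,98])*1000).round(),"ymax",(q[:,1].max()*1000).round())
```

```text
10 1 445 x [22. 41.] ymax 20.0
10 -1 445 x [-41. -23.] ymax 16.0
20 1 967 x [20. 40.] ymax 22.0
20 -1 1017 x [-41. -20.] ymax 21.0
30 1 584 x [27. 41.] ymax 12.0
30 -1 594 x [-41. -28.] ymax 10.0
40 1 2307 x [28. 87.] ymax 29.0
40 -1 777 x [-54. -28.] ymax 12.0
50 1 5299 x [28. 89.] ymax 27.0
50 -1 3200 x [-60. -28.] ymax 12.0
60 1 2807 x [22. 60.] ymax 18.0
60 -1 2792 x [-62. -23.] ymax 16.0
70 1 3424 x [21. 62.] ymax 19.0
70 -1 3595 x [-63. -21.] ymax 17.0
80 1 3557 x [20. 64.] ymax 19.0
80 -1 3765 x [-65. -21.] ymax 17.0
90 1 377 x [20. 65.] ymax 20.0
90 -1 493 x [-65. -20.] ymax 19.0
```

Call:
send_rows(
  moves=[
    [54,-1.2,-18.4,-30,0,0,0],
    [54,-1.2,-18.4,-80,0,0,0],
    [54,-1.2,-18.4,-125,0,0,0],
    [54,-1.2,-18.4,-160,0,0,0],
    [54,-1.2,-18.4,-182,0,0,0],
    [54,-1.2,-18.4,-193.4,0,0,0],
    [54,-1.2,-18.4,-193.4,0,0,0],
  ],
  grip_force=110,
)

```text
time_s: 17.58
tcp_pos: [0.5853, -0.0334, 0.0561]
eef_rot: [-0.707, 0.707, 0.014, -0.014]
force: [-0.3, 0.5, 0.9]
opening: 0.633
```

```bash
python3 look.py 16 wrist side
python3 - <<'E'
from h import *
s=load("side16.npz"); cv2.imwrite("pics/s16z.png",cv2.resize(s["color"][100:290,160:330],None,fx=3,fy=3,interpolation=2))
P=np.nan_to_num(cloud(load("wrist16.npz")),nan=-1)
for u in(206,212,217,338,345): print(u,[tuple(int(a) for a in (P[v,u]*1000).round()) for v in range(252,285,4)])
E
```

```text
17.575 [ 0.5853 -0.0334  0.0561] [-0.7069  0.707   0.0137 -0.014 ] F [-0.32  0.51  0.92] T [-0.02 -0.07 -0.05] 0.6329809021146942 0.026043811492380376
206 [(535, -55, -1), (535, -58, -2), (535, -61, 0), (552, -25, 71), (552, -25, 74), (553, -25, 77), (554, -25, 81), (555, -24, 85), (555, -25, 87)]
212 [(539, -55, -2), (539, -57, 0), (554, -25, 66), (554, -25, 70), (555, -24, 75), (556, -25, 77), (556, -25, 81), (557, -25, 84), (558, -24, 88)]
217 [(544, -52, 4), (546, -50, 15), (556, -25, 66), (557, -24, 71), (557, -25, 74), (558, -25, 77), (558, -27, 77), (558, -29, 77), (558, -31, 78)]
338 [(632, -51, 0), (632, -54, 0), (616, -23, 66), (615, -22, 70), (614, -22, 74), (613, -22, 78), (613, -22, 81), (612, -23, 84), (612, -24, 86)]
345 [(637, -51, 0), (638, -54, -1), (638, -57, 0), (618, -22, 70), (617, -22, 74), (616, -22, 78), (616, -23, 81), (615, -23, 84), (614, -23, 87)]
```

View pics/wrist16.png

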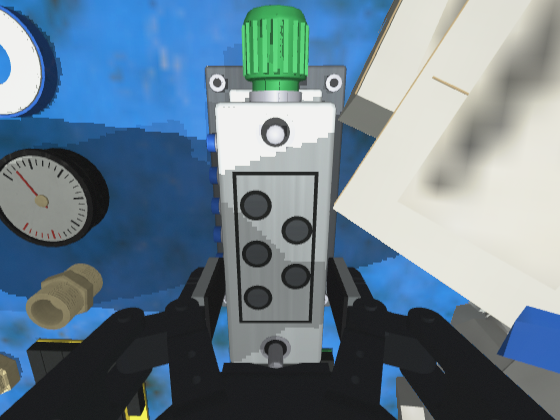

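View pics/s16z.png

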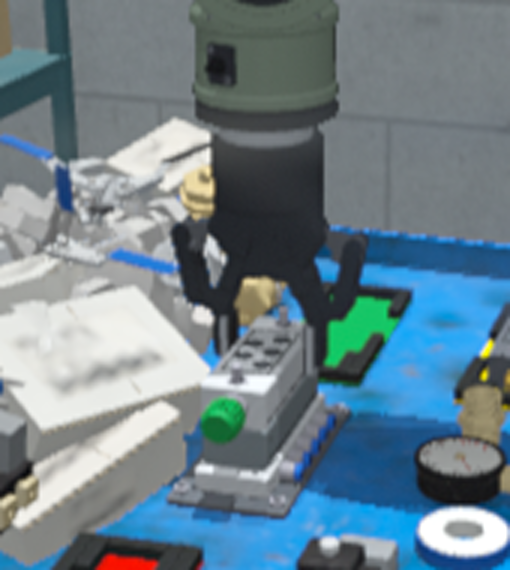

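Call:
send_rows(
  moves=[
    [54,0,-0.4,-2,0,0,0],
    [30,0,-0.4,-2,0,0,0],
    [30,0,-0.4,-2,0,0,0],
    [30,0,-0.4,-2,0,0,0],
    [30,0,-0.4,-2,0,0,0],
  ],
)

```text
time_s: 18.3
tcp_pos: [0.5856, -0.0336, 0.0549]
eef_rot: [-0.707, 0.707, 0.014, -0.014]
force: [-3.3, -1.2, 11.6]
opening: 0.515
```

```bash
python3 look.py 17 wrist; python3 chk.py wrist17.npz 105 230 215 340 .076 .088
```

```text
18.3 [ 0.5856 -0.0336  0.0549] [-0.7068  0.7071  0.0142 -0.0138] F [-3.3  -1.17 11.55] T [-0.13  0.77  0.02] 0.5154322748280491 0.002034004793571031
n 14067 [0.58303368 0.02564333 0.08140609] [[ 5.602e-01 -6.000e-04  7.930e-02]
 [ 6.056e-01  4.840e-02  8.310e-02]] ((582.9194946289062, 23.40186882019043), (46.440128326416016, 49.664024353027344), 2.2857542037963867)
tilt [ 0.00022422 -0.00733208]
```

Call:
send_rows(
  moves=[
    [30,0,0,5,0,0,0],
    [30,0,0,12,0,0,0],
    [30,0,0,20,0,0,0],
    [30,0,0,20,0,0,0],
  ],
)

```text
time_s: 18.85
tcp_pos: [0.5858, -0.0334, 0.0748]
eef_rot: [-0.707, 0.707, 0.014, -0.014]
force: [0.4, 0.3, -4.1]
opening: 0.519
```

```bash
python3 look.py 18 wrist;  python3 chk.py wrist18.npz 105 230 215 340 .094 .110
```

```text
18.85 [ 0.5858 -0.0334  0.0748] [-0.707   0.707   0.0143 -0.0136] F [ 0.45  0.26 -4.13] T [-0.12  0.05 -0.  ] 0.5186655862093029 0.015255861874889249
n 14401 [0.58305643 0.02633142 0.1011971 ] [[ 5.604e-01 -4.000e-04  9.900e-02]
 [ 6.058e-01  4.850e-02  1.028e-01]] ((583.1710205078125, 23.468591690063477), (46.3580436706543, 49.78974533081055), 2.300675868988037)
tilt [ 0.00026128 -0.00708253]
```

View pics/wrist18.png

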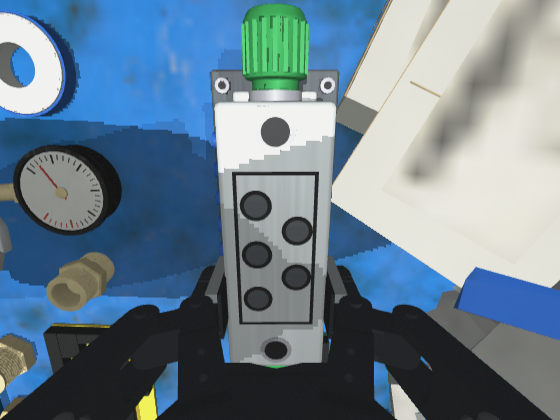

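Call:
send_rows(
  moves=[
    [30,0,0,20,0,0,0],
    [30,0,0,45,0,0,0],
    [30,0,0,70,0,0,0],
    [30,0,0,70,0,0,0],
  ],
)

```text
time_s: 19.4
tcp_pos: [0.586, -0.0334, 0.1451]
eef_rot: [-0.707, 0.707, 0.015, -0.013]
force: [0.2, 0.8, -3.5]
opening: 0.518
```

```bash
python3 look.py 19;  python3 - <<'E'
from h import *
P=np.vstack([cloud(load(f)).reshape(-1,3) for f in("top0.npz","top4.npz")])
for nm,ys in(("green",range(-340,-180,10)),("red",range(150,330,10))):
  print(nm,list(ys))
  for x in range(620,720,8):
    row=[]
    for y in ys:
        q=P[(abs(P[:,0]-x/1000)<.005)&(abs(P[:,1]-y/1000)<.006)&(P[:,2]<.3)]
        row.append(int(np.percentile(q[:,2],98)*1000) if len(q) else -1)
    print(x,row)
E
```

```text
19.4 [ 0.586  -0.0334  0.1451] [-0.7069  0.707   0.0147 -0.0132] F [ 0.24  0.77 -3.54] T [-0.09  0.02 -0.01] 0.5182988157633823 0.040216884259940695
green [-340, -330, -320, -310, -300, -290, -280, -270, -260, -250, -240, -230, -220, -210, -200, -190]
620 [2, 13, 15, 12, 6, 6, 5, 5, 4, 5, 5, 6, 4, 6, 5, 4]
628 [3, 10, 14, 12, 12, 13, 15, 14, 4, 5, 5, 5, 13, 14, 16, 14]
636 [2, 13, 16, 15, 14, 14, 15, 14, 4, 5, 5, 6, 14, 15, 14, 15]
644 [2, 13, 15, 15, 14, 14, 14, 13, 3, 4, 3, 2, 12, 12, 3, 2]
652 [2, 2, 1, 2, 2, 2, 2, 2, 2, 2, 2, 2, 2, 1, 2, 1]
660 [1, 1, 1, 2, 2, 1, 2, 1, 2, 2, 22, 21, 3, 1, 2, 3]
668 [2, 2, 2, 2, 2, 32, 49, 46, 32, 31, 36, 36, 2, 3, 2, 2]
676 [2, 3, 2, 1, 55, 55, 52, 50, 56, 49, 41, 42, 1, 3, 1, 3]
684 [74, 74, 77, 80, 66, 61, 57, 90, 94, 92, 42, 42, 2, 2, 56, 79]
692 [97, 99, 94, 90, 68, 108, 96, 96, 96, 99, 116, 127, 126, 74, 88, 85]
700 [99, 99, 95, 143, 142, 130, 115, 103, 101, 125, 133, 130, 127, 123, 88, 87]
708 [97, 97, 94, 145, 145, 132, 124, 106, 108, 131, 134, 132, 128, 124, 103, 99]
716 [92, 89, 82, 65, 122, 126, 124, 150, 149, 131, 136, 136, 130, 125, 1
[... 389 characters left out ...]
15, 13, 12, 12, 12, 3, 3, 2, 2, 2, 2, 2, 2, 2, 3, 2, 2]
660 [41, 39, 2, 3, 3, 3, 4, 4, 2, 1, 1, 3, 3, 3, 1, 2, 2, 3]
668 [45, 97, 67, 54, 55, 3, 4, 3, 3, 121, 123, 3, 2, 2, 1, 2, 3, 2]
676 [66, 98, 98, 96, 64, 63, 61, 59, 130, 132, 131, 130, 2, 2, 2, 2, 2, 2]
684 [68, 99, 101, 98, 66, 66, 64, 70, 132, 133, 132, 130, 60, 68, 67, 66, 66, 56]
692 [122, 135, 136, 101, 69, 68, 67, 89, 133, 135, 133, 133, 114, 108, 115, 72, 71, 72]
700 [143, 147, 147, 100, 71, 70, 69, 102, 134, 136, 135, 133, 128, 129, 135, 130, 71, 91]
708 [147, 151, 151, 113, 81, 84, 78, 106, 134, 136, 135, 135, 140, 144, 146, 144, 71, 89]
716 [150, 154, 154, 113, 87, 96, 125, 133, 138, 138, 140, 144, 160, 169, 171, 143, 68, 85]
```

Call:
send_rows(
  moves=[
    [30,3,-45,0,0,0,0],
    [30,6,-100,0,0,0,0],
    [30,9,-155,0,0,0,0],
    [30,12,-200,-10,0,0,0],
    [30,13.8,-228,-40,0,0,0],
    [30,13.8,-235.4,-75,0,0,0],
    [30,13.8,-235.4,-105,0,0,0],
    [30,13.8,-235.4,-109,0,0,0],
  ],
)

```text
time_s: 20.4
tcp_pos: [0.5978, -0.2681, 0.0322]
eef_rot: [0.708, -0.706, -0.013, 0.016]
force: [0.4, 0.2, -2.0]
opening: 0.513
```

Call:
send_rows(
  moves=[
    [30,0,0,0,0,0,0],
    [30,0,0,0,0,0,0],
  ],
)

```text
time_s: 20.65
tcp_pos: [0.5998, -0.2689, 0.0362]
eef_rot: [-0.707, 0.707, 0.014, -0.014]
force: [-0.3, 0.0, -2.5]
opening: 0.519
```

```bash
python3 look.py 20 wrist top; python3 chk.py wrist20.npz 105 230 215 340 .055 .072
python3 - <<'E'
from h import *
P=np.nan_to_num(cloud(load("wrist20.npz")),nan=-1)
for v in(130,160): print(v,[tuple(int(a) for a in (P[v,u]*1000).round()) for u in list(range(170,225,3))+list(range(325,380,3))])
for u in (225,325): print([tuple(int(a) for a in (P[v,u]*1000).round()) for v in range(60,120,3)])
E
```

```text
20.65 [ 0.5998 -0.2689  0.0362] [-0.7068  0.7072  0.0145 -0.0135] F [-0.31  0.02 -2.52] T [-0.11 -0.    0.03] 0.5193615535987145 0.002273092370816341
n 14387 [ 0.59704025 -0.20913254  0.06253438] [[ 0.5744 -0.2359  0.0603]
 [ 0.6198 -0.1869  0.0642]] ((597.1124267578125, -211.83041381835938), (46.21540832519531, 49.47673416137695), 2.2938272953033447)
tilt [ 0.00229904 -0.00792598]
130 [(536, -202, -1), (538, -202, -1), (539, -202, -1), (541, -202, -1), (543, -202, -1), (545, -202, -1), (546, -202, 0), (548, -202, -1), (550, -202, 0), (551, -202, -1), (557, -201, 13), (558, -201, 13), (560, -201, 14), (561, -201, 11), (563, -201, 13), (574, -197, 60), (575, -197, 62), (576, -197, 61), (577, -197, 62), (615, -195, 64), (617, -195, 61), (618, -195, 62), (619, -195, 62), (630, -198, 13), (632, -198, 11), (633, -198, 12), (635, -198, 13), (636, -198, 12), (642, -198, -2), (643, -198, -1), (645, -198, -2), (646, -198, -1), (648, -198, -1), (650, -198, 0), (652, -198, -1), (654, -198, -1), (655, -198, -1), (657, -198, -1)]
160 [(535, -220, -1), (537, -220, 0), (538, -220, 0), (540, -220, -
[... 553 characters left out ...]
1), (660, -215, -1)]
[(570, -166, 13), (570, -168, 11), (570, -169, 12), (570, -170, 12), (570, -172, 12), (570, -173, 12), (570, -175, 12), (570, -176, 13), (570, -177, 12), (570, -179, 13), (570, -180, 13), (570, -182, 12), (570, -183, 11), (568, -184, 2), (578, -187, 61), (578, -188, 61), (578, -189, 63), (578, -190, 63), (578, -191, 62), (578, -192, 63)]
[(620, -164, 13), (620, -166, 13), (621, -167, 12), (621, -168, 12), (621, -170, 12), (621, -171, 13), (621, -173, 12), (621, -174, 13), (621, -175, 12), (622, -177, 12), (622, -178, 12), (622, -180, 13), (622, -181, 11), (624, -182, 2), (614, -185, 62), (614, -186, 62), (614, -187, 62), (614, -188, 63), (615, -190, 63), (615, -191, 62)]
```

View pics/wrist20.png

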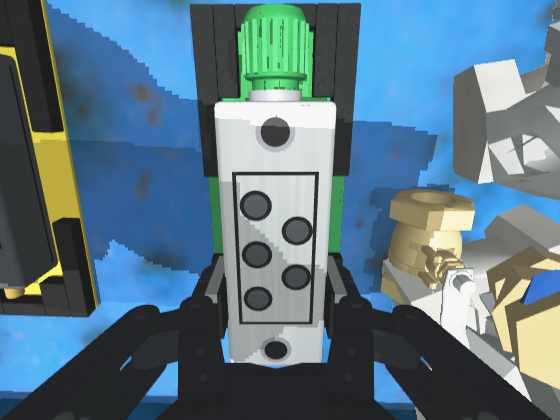

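Call:
send_rows(
  moves=[
    [30,0.3,-2.5,-8,0,0,0],
    [30,0.3,-2.5,-16,0,0,0],
    [30,0.3,-2.5,-22,0,0,0],
    [30,0.3,-2.5,-26,0,0,0],
    [30,0.3,-2.5,-28,0,0,0],
    [30,0.3,-2.5,-29,0,0,0],
    [30,0.3,-2.5,-29.5,0,0,0],
    [30,0.3,-2.5,-29.5,0,0,0],
  ],
)

```text
time_s: 21.75
tcp_pos: [0.6, -0.2712, 0.006]
eef_rot: [-0.707, 0.707, 0.014, -0.014]
force: [5.8, 1.3, 2.8]
opening: 0.514
```

Call:
send_rows(
  moves=[
    [30,0,0,-0.8,0,0,0],
    [30,0,0,-0.8,0,0,0],
  ],
)

```text
time_s: 22.0
tcp_pos: [0.6001, -0.2712, 0.006]
eef_rot: [-0.707, 0.707, 0.014, -0.014]
force: [0.3, 2.7, 14.8]
opening: 0.521
```

```bash
python3 look.py 21 wrist; python3 chk.py wrist21.npz 105 230 215 340 .024 .044
```

```text
22.0 [ 0.6001 -0.2712  0.006 ] [-0.7069  0.7071  0.0144 -0.0136] F [ 0.27  2.67 14.8 ] T [0.62 0.15 0.06] 0.5209782032485509 0.0020429148917219045
n 14403 [ 0.59732779 -0.21142109  0.0324079 ] [[ 0.5747 -0.2382  0.0303]
 [ 0.6202 -0.1893  0.0341]] ((597.3842163085938, -214.33750915527344), (46.39563751220703, 50.0297737121582), 2.0524823665618896)
tilt [ 0.00082317 -0.00607671]
```

View pics/wrist21.png

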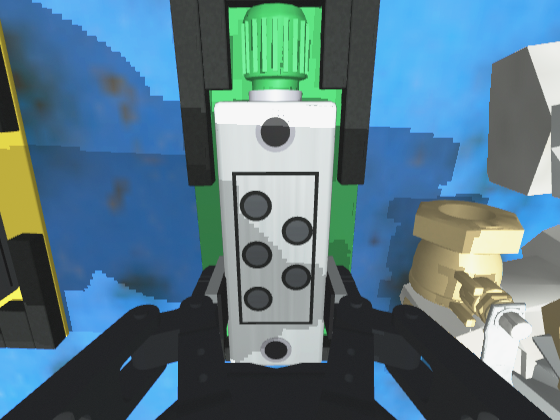

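Seated with contact (top at z 32–33, level). Release.

Call:
send_rows(
  moves=[
    [46,0,0,0.3,0,0,0],
    [49,0,0,0.3,0,0,0],
    [53,0,0,0.3,0,0,0],
    [55,0,0,0.3,0,0,0],
    [55,0,0,0.3,0,0,0],
  ],
)

```text
time_s: 22.68
tcp_pos: [0.6003, -0.2711, 0.0046]
eef_rot: [0.707, -0.707, -0.015, 0.013]
force: [12.6, -0.6, -13.7]
opening: 0.626
```

```bash
python3 look.py 22 wrist; python3 chk.py wrist22.npz 105 230 215 340 .024 .044
```

```text
22.675 [ 0.6003 -0.2711  0.0046] [ 0.7071 -0.7069 -0.0147  0.0135] F [ 12.56  -0.58 -13.7 ] T [-0.12 -2.8   0.06] 0.6263845931187462 0.0016047448895091295
n 14522 [ 0.5973858  -0.21118788  0.03241588] [[ 0.5749 -0.2376  0.0303]
 [ 0.6201 -0.1892  0.0341]] ((597.373046875, -213.86767578125), (46.276973724365234, 49.056663513183594), 2.4290170669555664)
tilt [ 0.00027284 -0.00679496]
```

Call:
send_rows(
  moves=[
    [55,0,0,20,0,0,0],
    [55,0,0,60,0,0,0],
    [60,0,10,115,0,0,0],
    [60,-3,50,170,0,0,0],
    [60,-6,100,215,0,0,0],
    [60,-9,155,220,0,0,0],
    [60,-12,205,220,0,0,0],
    [60,-14,235,220,0,0,0],
  ],
)

```text
time_s: 23.72
tcp_pos: [0.5849, -0.0338, 0.2261]
eef_rot: [0.707, -0.707, -0.015, 0.015]
force: [0.4, -0.8, -0.4]
opening: 0.706
```

Call:
send_rows(
  moves=[
    [58,0,5,0,0,0,0],
    [58,0,5,0,0,0,0],
  ],
)

```text
time_s: 23.98
tcp_pos: [0.5854, -0.0319, 0.2254]
eef_rot: [-0.707, 0.707, 0.014, -0.014]
force: [0.3, -0.9, -0.2]
opening: 0.682
```

```bash
python3 look.py 23 wrist
```

```text
23.975 [ 0.5854 -0.0319  0.2254] [-0.7067  0.7072  0.0138 -0.014 ] F [ 0.31 -0.85 -0.17] T [ 0.06 -0.05 -0.03] 0.6822693501622343 0.021907900916185996
```

View pics/wrist23.png

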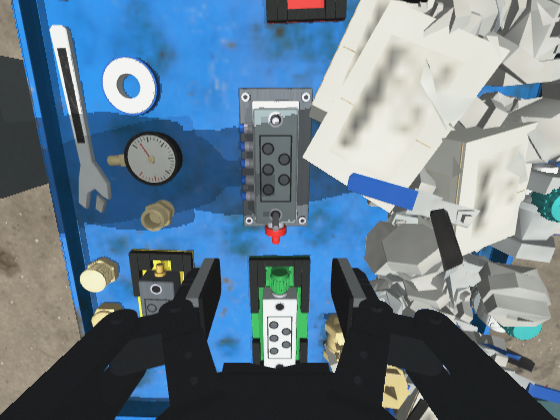

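```bash
python3 chk.py wrist23.npz 300 360 258 300 .028 .040
python3 - <<'E'
from h import *
A=cloud(load("wrist23.npz"));P=A[85:250,235:315].reshape(-1,3)
q=P[(P[:,2]>.046)&(P[:,2]<.058)&(P[:,0]<.612)&(P[:,0]>.555)&(P[:,1]>-.076)]
print(len(q),np.median(q,0),q.min(0),q.max(0),cv2.minAreaRect((q[:,:2]*1000).astype(np.float32)))
E
```

```text
n 2003 [ 0.59855476 -0.23536863  0.03288378] [[ 0.5754 -0.2877  0.0304]
 [ 0.6222 -0.1893  0.0347]] ((598.7809448242188, -238.65805053710938), (46.00149917602539, 100.22616577148438), 2.452108383178711)
tilt [ 0.00148114 -0.00295581]
4803 [ 0.58405157 -0.00717435  0.05154227] [ 0.5595945  -0.07525647  0.04707279] [0.60932971 0.049213   0.05715255] ((584.3823852539062, -13.155376434326172), (46.096981048583984, 123.09617614746094), 2.282864570617676)
```

Call:
send_rows(
  moves=[
    [54,0,-5,-40,0,0,0],
    [54,0,-5,-90,0,0,0],
    [54,0,-5,-130,0,0,0],
    [54,0,-5,-160,0,0,0],
    [54,0,-5,-182,0,0,0],
    [54,0,-5,-194,0,0,0],
    [54,0,-5,-199,0,0,0],
    [54,0,-5,-199,0,0,0],
  ],
)

```text
time_s: 25.02
tcp_pos: [0.5857, -0.0365, 0.0265]
eef_rot: [-0.707, 0.707, 0.014, -0.014]
force: [0.3, 0.1, -0.3]
opening: 0.63
```

```bash
python3 look.py 24 wrist side
python3 - <<'E'
from h import *
P=np.nan_to_num(cloud(load("wrist24.npz")),nan=-1)
for u in(206,212,217,338,345): print(u,[tuple(int(a) for a in (P[v,u]*1000).round()) for v in range(252,285,4)])
E
```

```text
25.025 [ 0.5857 -0.0365  0.0265] [-0.7069  0.707   0.014  -0.0138] F [ 0.29  0.07 -0.29] T [-0.08 -0.04 -0.01] 0.6297429213758147 0.012228643295370389
206 [(547, -33, 18), (547, -35, 18), (542, -48, -1), (552, -29, 39), (552, -29, 43), (553, -28, 47), (554, -28, 52), (555, -28, 55), (556, -28, 57)]
212 [(550, -33, 18), (550, -35, 18), (554, -28, 36), (555, -28, 40), (556, -27, 45), (556, -28, 48), (557, -28, 51), (557, -28, 54), (558, -28, 57)]
217 [(553, -33, 18), (553, -35, 19), (556, -28, 36), (557, -28, 40), (558, -28, 44), (558, -29, 47), (558, -31, 46), (559, -31, 49), (558, -34, 48)]
338 [(623, -36, 6), (623, -39, 6), (616, -25, 37), (615, -26, 40), (614, -25, 44), (614, -25, 48), (613, -26, 51), (612, -25, 55), (612, -27, 56)]
345 [(629, -39, 1), (630, -42, -1), (630, -45, 0), (619, -26, 40), (618, -26, 44), (617, -26, 47), (616, -25, 52), (615, -25, 55), (614, -25, 59)]
```

View pics/wrist24.png

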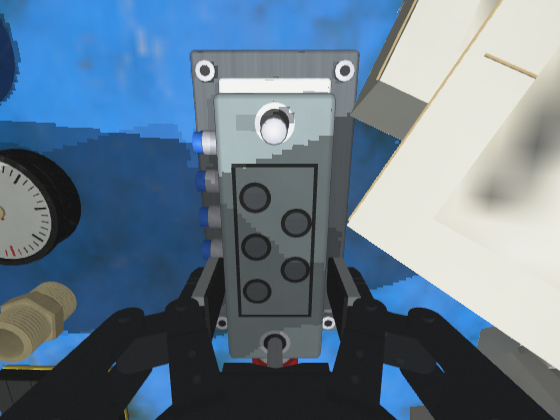

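Call:
send_rows(
  moves=[
    [30,0,0,0,0,0,0],
    [30,0,0,0,0,0,0],
    [30,0,0,0,0,0,0],
    [30,0,0,0,0,0,0],
  ],
)

```text
time_s: 25.62
tcp_pos: [0.5859, -0.0364, 0.0272]
eef_rot: [-0.707, 0.707, 0.014, -0.014]
force: [-3.4, -0.0, 14.4]
opening: 0.514
```

```bash
python3 look.py 25 wrist; python3 chk.py wrist25.npz 98 230 215 340 .045 .058
```

```text
25.625 [ 0.5859 -0.0364  0.0272] [-0.7068  0.7071  0.0143 -0.0136] F [-3.4  -0.04 14.44] T [-0.11  0.84  0.07] 0.5143582462783195 0.0014461187312467046
n 14371 [0.58332304 0.02336836 0.05140281] [[ 0.5602 -0.0043  0.0492]
 [ 0.6059  0.048   0.0531]] ((583.12255859375, 21.02149772644043), (46.37731170654297, 53.77423858642578), 2.33091402053833)
tilt [ 0.00132908 -0.00702615]
```

Call:
send_rows(
  moves=[
    [30,0,0,5,0,0,0],
    [30,0,0,12,0,0,0],
    [30,0,0,20,0,0,0],
    [30,0,0,20,0,0,0],
  ],
)

```text
time_s: 26.18
tcp_pos: [0.5859, -0.0364, 0.0468]
eef_rot: [-0.707, 0.707, 0.014, -0.014]
force: [0.6, -0.1, -3.2]
opening: 0.518
```

```bash
python3 look.py 26 wrist;  python3 chk.py wrist26.npz 98 230 215 340 .062 .079
```

```text
26.175 [ 0.5859 -0.0364  0.0468] [-0.7069  0.707   0.0143 -0.0137] F [ 0.6  -0.12 -3.18] T [-0.04  0.01  0.06] 0.517760808493328 0.017360897955698746
n 14614 [0.58331519 0.02374556 0.07088884] [[ 0.5603 -0.0043  0.0685]
 [ 0.6061  0.0481  0.0726]] ((585.7190551757812, 21.42840576171875), (51.426082611083984, 53.29081344604492), 2.263028144836426)
tilt [-0.00020617 -0.0063858 ]
```

Call:
send_rows(
  moves=[
    [30,0,0,25,0,0,0],
    [30,0,0,60,0,0,0],
    [30,0,0,90,0,0,0],
    [30,0,0,115,0,0,0],
    [30,0,0,118,0,0,0],
  ],
)

```text
time_s: 26.85
tcp_pos: [0.586, -0.0363, 0.165]
eef_rot: [-0.707, 0.707, 0.015, -0.013]
force: [0.3, 0.8, -3.3]
opening: 0.516
```

```bash
python3 look.py 27;  python3 - <<'E'
from h import *
P=np.vstack([cloud(load(f)).reshape(-1,3) for f in("top0.npz","top4.npz","top12.npz")])
ys=range(190,264,4);  print(list(ys))
for x in range(648,690,3):
    row=[]
    for y in ys:
        q=P[(abs(P[:,0]-x/1000)<.002)&(abs(P[:,1]-y/1000)<.0025)&(P[:,2]<.3)]
        row.append(int(np.percentile(q[:,2],90)*1000) if len(q) else -1)
    print(x,row)
# hand widths at opening ~46 from wrist 25
tcp=np.array([.5859,-.0364,.0272])
P=cloud(load("wrist25.npz"))[250:].reshape(-1,3)-tcp
for lo in range(40,110,10):
    for sg in(1,-1):
        q=P[(P[:,2]>lo/1000)&(P[:,2]<lo/1000+.01)&(sg*P[:,0]>.02)&(abs(P[:,0])<.075)&(abs(P[:,1])<.03)]
        if len(q)>5: print(lo,sg,len(q),"x",(np.percentile(q[:,0],[2,98])*1000).round(),"ymax",(np.percentile(q[:,1],98)*1000).round())
E
```

```text
26.85 [ 0.586  -0.0363  0.165 ] [-0.7069  0.707   0.0146 -0.0133] F [ 0.34  0.8  -3.32] T [-0.09 -0.01  0.01] 0.5159146181421738 0.02682923518315089
[190, 194, 198, 202, 206, 210, 214, 218, 222, 226, 230, 234, 238, 242, 246, 250, 254, 258, 262]
648 [13, 14, 13, 0, 1, 8, 8, -1, -1, 0, 0, 1, 1, 1, 0, 0, 1, 1, 1]
651 [0, 0, 2, 2, 1, 1, 0, 1, 1, 0, 2, 3, 2, 0, 1, 1, 1, 2, 1]
654 [1, 2, 0, 1, 0, 0, 0, 2, 1, 1, 3, 3, 0, 0, 0, 0, 1, 2, 0]
657 [1, 2, 1, 1, 1, 2, 3, 1, 1, 0, 0, 0, 1, 0, 0, 0, 0, 0, 1]
660 [1, 0, 0, 1, 2, 2, 2, 1, 1, 2, 2, 1, 0, 0, 0, 0, 0, 1, 1]
663 [1, 1, 1, 2, 3, 1, 1, 1, 1, 2, 2, 1, 0, 0, 0, 0, 1, 2, 1]
666 [1, 1, 1, 2, 1, 1, 0, 1, 2, 2, 0, 0, 1, 58, 121, 122, 1, 2, 3]
669 [1, 0, 2, 2, 0, 1, 0, 1, 2, 1, 2, 0, 0, 120, 121, 121, 0, 1, 0]
672 [56, 55, 1, 1, 3, 3, 1, 0, 2, 1, 2, 0, 2, 120, 123, 122, 3, 2, 0]
675 [55, 55, 1, 49, 52, 52, 51, 31, 2, 2, 77, 125, 131, 129, 128, 123, 1, 1, 0]
678 [62, 60, 61, 61, 60, 60, 57, 53, 0, 91, 104, 129, 131, 130, 130, 130, 130, 129, 127]
681 [65, 62, 63, 62, 61, 62, 62, 61, 60, 98, 105, 130, 131, 130, 130, 130, 130, 129, 128]
684 [65, 64, 64, 65, 62, 63, 62, 61, 61, 97, 106, 130, 132, 131, 131, 130, 130, 130, 127]
687 [66, 66, 66, 67, 65, 63, 63, 63, 62, 99, 111, 131, 132, 132, 131, 131, 131, 129, 128]
40 1 810 x [23. 50.] ymax 29.0
40 -1 799 x [-52. -24.] ymax 11.0
50 1 4955 x [23. 67.] ymax 30.0
50 -1 3467 x [-55. -23.] ymax 11.0
60 1 3730 x [22. 75.] ymax 29.0
60 -1 2380 x [-58. -21.] ymax 15.0
70 1 3397 x [21. 59.] ymax 18.0
70 -1 3578 x [-61. -21.] ymax 16.0
80 1 3379 x [21. 63.] ymax 18.0
80 -1 3670 x [-64. -20.] ymax 16.0
90 1 296 x [20. 64.] ymax 19.0
90 -1 405 x [-65. -20.] ymax 19.0
```

Call:
send_rows(
  moves=[
    [30,0,45,0,0,0,0],
    [30,0,100,0,0,0,0.5],
    [30,5,155,0,0,0,1],
    [30,10,205,0,0,0,1],
    [30,14.2,240,-20,0,0,1],
    [30,14.2,254.6,-50,0,0,1],
    [30,14.2,254.6,-85,0,0,1],
    [30,14.2,254.6,-90,0,0,1],
  ],
)

```text
time_s: 27.85
tcp_pos: [0.5983, 0.2177, 0.0711]
eef_rot: [-0.706, 0.708, 0.019, -0.022]
force: [0.3, 0.1, -2.7]
opening: 0.522
```

Call:
send_rows(
  moves=[
    [30,0,0,0,0,0,0],
    [30,0,0,0,0,0,0],
  ],
)

```text
time_s: 28.1
tcp_pos: [0.6003, 0.2183, 0.0753]
eef_rot: [0.707, -0.707, -0.021, 0.02]
force: [0.7, -0.8, -2.1]
opening: 0.518
```

```bash
python3 look.py 28 wrist side
```

```text
28.1 [0.6003 0.2183 0.0753] [ 0.707  -0.7066 -0.0205  0.0196] F [ 0.73 -0.75 -2.08] T [-0.06  0.01  0.03] 0.5184120339803542 0.0028682115136832555
```

View pics/wrist28.png

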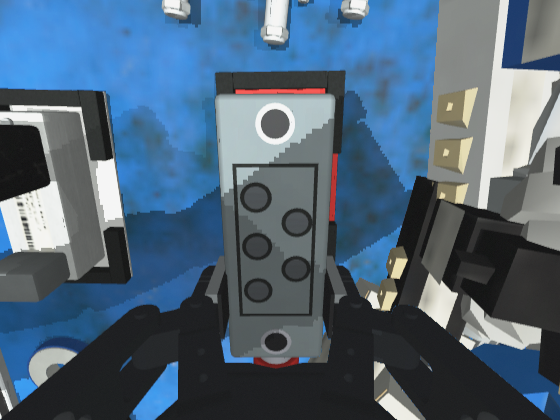

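View pics/side28.png

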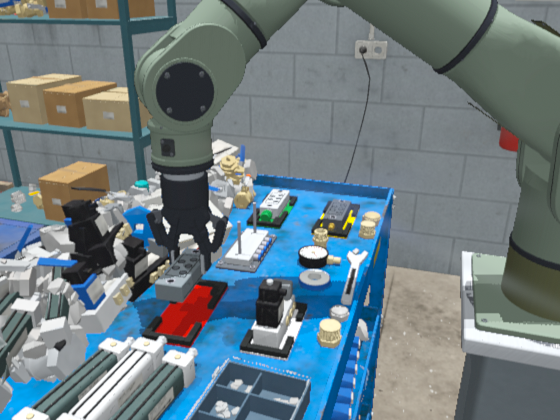

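```bash
python3 chk.py wrist28.npz 98 220 215 340 .09 .112
python3 - <<'E'
from h import *
A=np.nan_to_num(cloud(load("wrist28.npz")),nan=-1)
P=A.reshape(-1,3)
for v in(240,255,265,280,295,300): print(v,[tuple(int(a) for a in (A[v,u]*1000).round()) for u in range(368,416,6)])
q=P[(P[:,0]>.645)&(P[:,0]<.668)&(P[:,1]>.19)&(P[:,1]<.27)&(P[:,2]>.02)&(P[:,2]<.13)]
print(len(q)); 
for v in(110,130,150,180,210): print(v,[tuple(int(a) for a in (A[v,u]*1000).round()) for u in list(range(205,225,4))+list(range(326,352,4))])
for u in (240,310): print([tuple(int(a) for a in (A[v,u]*1000).round()) for v in range(66,104,3)])
E
```

```text
n 13914 [0.59632498 0.2809148  0.09935079] [[0.5734 0.2546 0.0972]
 [0.6193 0.3029 0.101 ]] ((596.3707885742188, 278.3650207519531), (46.38758850097656, 48.33151626586914), 3.297898054122925)
tilt [ 0.00229184 -0.00739296]
240 [(675, 204, -1), (679, 205, 0), (685, 204, -2), (689, 205, 0), (694, 205, -2), (686, 217, 25), (685, 222, 37), (683, 227, 48)]
255 [(677, 191, 0), (682, 191, -1), (687, 191, -1), (691, 192, 0), (676, 214, 44), (677, 217, 49), (681, 217, 48), (681, 220, 56)]
265 [(679, 182, -1), (683, 182, -1), (688, 182, -1), (676, 203, 37), (674, 209, 49), (676, 212, 53), (680, 212, 53), (680, 216, 60)]
280 [(680, 168, 0), (686, 168, -1), (690, 169, 0), (677, 193, 40), (679, 195, 43), (680, 200, 50), (679, 205, 58), (682, 206, 61)]
295 [(670, 175, 32), (674, 176, 33), (673, 184, 45), (672, 190, 54), (676, 191, 54), (678, 193, 58), (679, 197, 62), (682, 197, 63)]
300 [(670, 171, 33), (674, 173, 34), (672, 183, 49), (674, 186, 53), (678, 185, 52), (677, 192, 60), (680, 193, 62), (683, 193, 62)]
627
110 [(547, 295, 1), (550, 295, -1), (553, 296, 0), (574, 297, 98), (575, 297, 99)
[... 606 characters left out ...]
(619, 273, 99), (641, 252, 2), (645, 251, -2), (648, 251, -1), (651, 252, -1), (654, 252, 0)]
210 [(546, 222, 0), (549, 222, 0), (552, 222, -2), (555, 223, -1), (575, 257, 97), (619, 260, 99), (641, 229, 3), (644, 229, 3), (648, 228, -1), (651, 228, 0), (654, 228, -1), (657, 228, -1)]
[(571, 324, -1), (571, 323, -1), (572, 319, 13), (572, 318, 13), (572, 316, 12), (573, 314, 14), (572, 312, 13), (572, 311, 11), (571, 309, 3), (571, 307, 2), (582, 302, 100), (582, 301, 99), (582, 300, 100)]
[(617, 327, 0), (617, 325, 0), (616, 322, 13), (616, 320, 13), (616, 318, 13), (616, 317, 13), (617, 315, 12), (617, 313, 11), (618, 312, 3), (618, 310, 2), (608, 304, 100), (608, 303, 99), (608, 302, 99)]
```

Call:
send_rows(
  moves=[
    [30,2.6,-1,-8,0,0,0.8],
    [30,2.6,-1,-18,0,0,0.8],
    [30,2.6,-1,-28,0,0,0.8],
    [30,2.6,-1,-36,0,0,0.8],
    [30,2.6,-1,-42,0,0,0.8],
    [30,2.6,-1,-45,0,0,0.8],
    [30,2.6,-1,-45,0,0,0.8],
  ],
)

```text
time_s: 29.08
tcp_pos: [0.6024, 0.2173, 0.0291]
eef_rot: [-0.707, 0.707, 0.025, -0.025]
force: [-0.8, -0.6, -3.5]
opening: 0.515
```

```bash
python3 look.py 29 wrist side; python3 chk.py wrist29.npz 98 220 215 340 .045 .066
python3 - <<'E'
from h import *
A=np.nan_to_num(cloud(load("wrist29.npz")),nan=-1)
for v in(110,130,150,180,210): print(v,[tuple(int(a) for a in (A[v,u]*1000).round()) for u in list(range(185,228,4))+list(range(322,372,4))])
for u in (230,320): print([tuple(int(a) for a in (A[v,u]*1000).round()) for v in range(56,104,3)])
s=load("side29.npz"); cv2.imwrite("pics/s29z.png",cv2.resize(s["color"][200:350,120:270],None,fx=4,fy=4,interpolation=2))
E
```

```text
29.075 [0.6024 0.2173 0.0291] [-0.7067  0.7067  0.0251 -0.0252] F [-0.75 -0.56 -3.48] T [-0.08 -0.02  0.01] 0.5150409649339376 0.005874147701794615
n 13910 [0.59747762 0.27983858 0.05308063] [[0.5744 0.2534 0.0508]
 [0.6206 0.302  0.0548]] ((597.612060546875, 277.34381103515625), (46.325050354003906, 48.32239532470703), 4.076028823852539)
tilt [ 0.00033119 -0.00751206]
110 [(548, 294, 1), (549, 294, -1), (552, 294, 0), (554, 294, -2), (559, 294, 13), (561, 295, 12), (563, 295, 12), (565, 295, 12), (574, 296, 52), (576, 296, 52), (578, 296, 54), (614, 298, 52), (615, 299, 52), (617, 299, 53), (618, 299, 52), (629, 299, 9), (630, 299, 13), (632, 300, 12), (634, 300, 13), (636, 300, 14), (638, 300, 12), (643, 300, 0), (646, 301, 0), (648, 301, -1)]
130 [(547, 283, 0), (549, 283, 0), (552, 283, 1), (554, 283, 0), (559, 285, 11), (561, 285, 13), (563, 285, 10), (565, 285, 13), (574, 288, 52), (576, 289, 54), (578, 289, 54), (615, 291, 53), (616, 291, 53), (618, 291, 53), (629, 289, 3), (629, 290, 11), (631, 290, 11), (633, 290, 12), (635, 290, 12), (637, 290, 12), (639, 290, 13), (645, 29
[... 987 characters left out ...]
59, 53), (620, 259, 53), (633, 243, 3), (635, 243, 3), (637, 244, 3), (640, 244, 3), (642, 244, 3), (646, 243, 0), (648, 243, -1), (651, 243, -2), (653, 243, -1), (655, 244, -1), (658, 244, -1)]
[(571, 322, -1), (573, 319, 13), (573, 317, 12), (573, 316, 13), (573, 315, 13), (573, 313, 13), (573, 312, 12), (573, 311, 13), (573, 310, 10), (572, 309, 2), (572, 307, 3), (572, 306, 2), (572, 304, 2), (579, 301, 53), (579, 300, 53), (579, 299, 53)]
[(618, 325, -1), (616, 322, 12), (616, 321, 12), (616, 319, 12), (617, 318, 12), (617, 317, 12), (617, 315, 12), (617, 314, 13), (618, 313, 10), (619, 312, 2), (618, 310, 5), (619, 309, 2), (619, 308, 2), (612, 304, 53), (612, 303, 54), (613, 302, 53)]
```

View pics/wrist29.png

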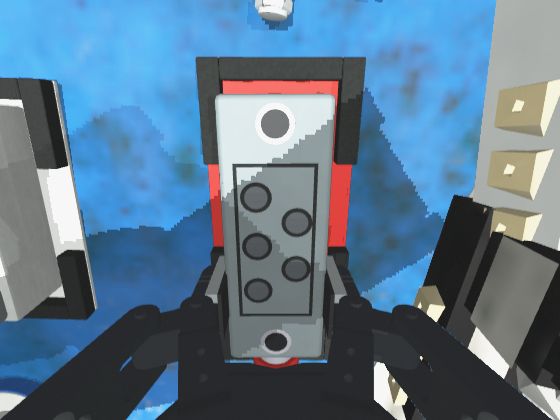

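View pics/s29z.png

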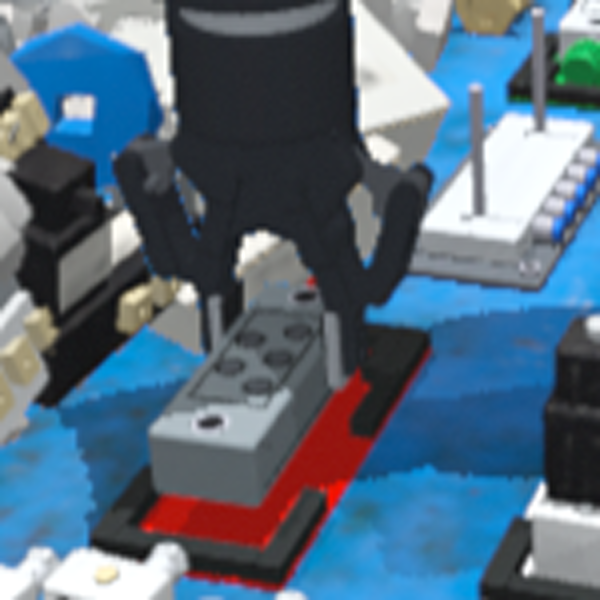

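Call:
send_rows(
  moves=[
    [30,0,0.5,-6,0,0,0],
    [30,0,0.5,-11,0,0,0],
    [30,0,0.5,-15,0,0,0],
    [30,0,0.5,-18,0,0,0],
    [30,0,0.5,-19.5,0,0,0],
    [30,0,0.5,-20,0,0,0],
    [30,0,0.5,-20,0,0,0],
  ],
)

```text
time_s: 30.05
tcp_pos: [0.6026, 0.2179, 0.0103]
eef_rot: [0.707, -0.707, -0.025, 0.025]
force: [-4.4, -2.5, 17.7]
opening: 0.514
```

Call:
send_rows(
  moves=[
    [30,0,0,-0.7,0,0,0],
    [30,0,0,-0.7,0,0,0],
  ],
)

```text
time_s: 30.3
tcp_pos: [0.6027, 0.2179, 0.0099]
eef_rot: [0.707, -0.707, -0.025, 0.025]
force: [-6.4, -2.4, 24.2]
opening: 0.515
```

```bash
python3 look.py 30 wrist; python3 chk.py wrist30.npz 98 220 215 340 .024 .046
```

```text
30.3 [0.6027 0.2179 0.0099] [ 0.7067 -0.7066 -0.0253  0.0247] F [-6.38 -2.41 24.16] T [-0.89  2.18  0.07] 0.5150295621912908 0.0020557316725038277
n 13916 [0.59776055 0.28045146 0.03401001] [[0.5747 0.2541 0.0319]
 [0.6209 0.3027 0.0357]] ((597.9417114257812, 277.87518310546875), (46.359859466552734, 48.49556350708008), 4.080817222595215)
tilt [ 0.00082694 -0.00751031]
```

View pics/wrist30.png

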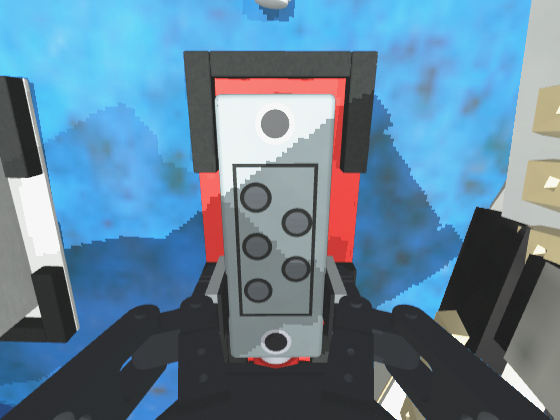

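Call:
send_rows(
  moves=[
    [43,0,0,1,0,0,0],
    [45,0,0,1,0,0,0],
    [48,0,0,1,0,0,0],
    [50,0,0,1,0,0,0],
    [52,0,0,1,0,0,0],
    [52,0,0,1,0,0,0],
  ],
)

```text
time_s: 31.1
tcp_pos: [0.6027, 0.2179, 0.0096]
eef_rot: [0.707, -0.707, -0.025, 0.025]
force: [3.0, 0.6, 5.2]
opening: 0.603
```

```bash
python3 look.py 31 wrist; python3 chk.py wrist31.npz 98 220 215 340 .024 .046
```

```text
31.1 [0.6027 0.2179 0.0096] [ 0.7068 -0.7066 -0.0253  0.0249] F [3.04 0.6  5.25] T [ 0.11 -0.45  0.06] 0.603045018957593 0.0013192619000891531
n 13771 [0.59804372 0.28028067 0.03241634] [[0.5749 0.2535 0.0303]
 [0.6213 0.3027 0.0341]] ((598.2138061523438, 277.8119812011719), (46.376644134521484, 48.74920654296875), 4.029684543609619)
tilt [ 0.00167592 -0.00734222]
```

View pics/wrist31.png

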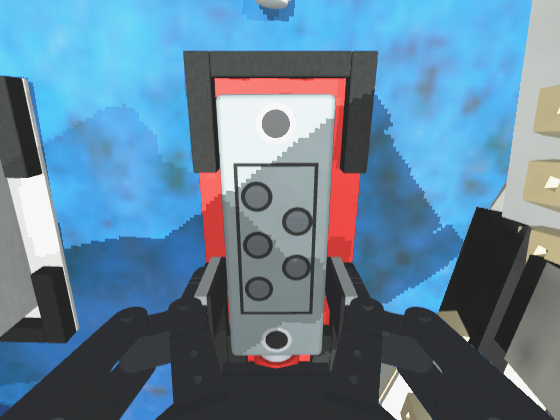

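Call:
send_rows(
  moves=[
    [52,0,0,4,0,0,0],
    [52,0,0,10,0,0,0],
    [54,0,0,25,0,0,0],
    [54,0,0,50,0,0,0],
    [54,-10,-10,95,0,0,0],
    [54,-30,-40,140,0,0,0],
    [54,-50,-80,180,0,0,0],
    [54,-60,-110,200,0,0,0],
  ],
)

```text
time_s: 32.15
tcp_pos: [0.5419, 0.1064, 0.2124]
eef_rot: [-0.707, 0.707, 0.026, -0.024]
force: [1.1, -0.1, -0.2]
opening: 0.633
```

Call:
send_rows(
  moves=[
    [60,-60,-60,30,0,0,0],
    [60,-70,-110,60,0,0,0],
    [60,-70,-160,60,0,0,0],
    [60,-70,-200,60,0,0,0],
    [60,-70,-200,60,0,0,0],
  ],
)

```text
time_s: 32.78
tcp_pos: [0.4718, -0.0954, 0.2702]
eef_rot: [-0.706, 0.707, 0.023, -0.023]
force: [0.1, 1.6, 0.1]
opening: 0.702
```

```bash
python3 look.py 32 wrist top side
```

```text
32.775 [ 0.4718 -0.0954  0.2702] [-0.7062  0.7072  0.0235 -0.0233] F [0.13 1.58 0.06] T [ 0.03 -0.02  0.  ] 0.7017474208897412 0.07479491765664772
```

View pics/top32.png

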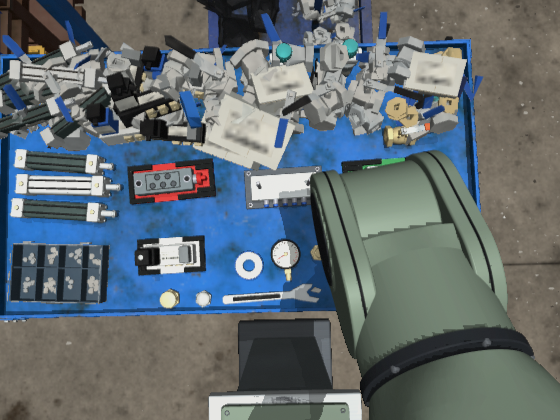

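View pics/wrist32.png

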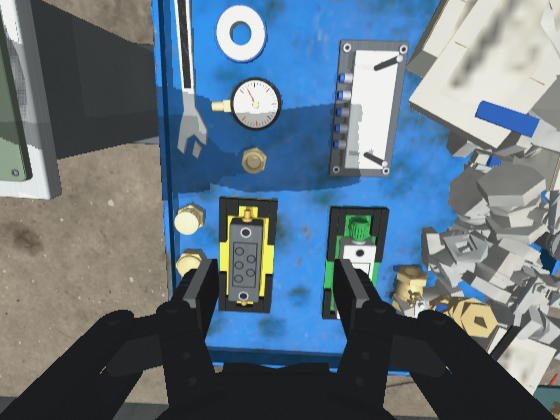

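View pics/side32.png

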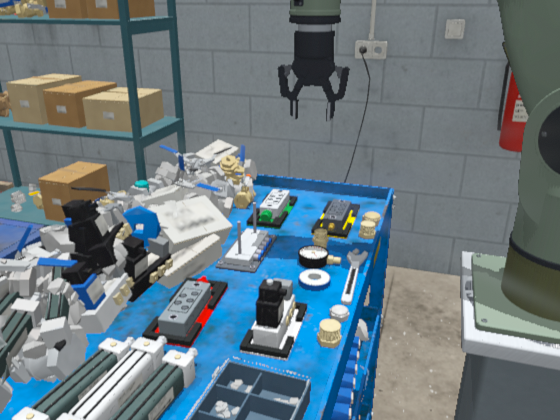

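Run:
```python
from h import *
T=cloud(load("top32.npz")).reshape(-1,3);W=cloud(load("wrist32.npz")).reshape(-1,3)
tr=dict(red=(.6034,.2317,.0749,14),white=(.4421,.2330,.0409,0),green=(.5984,-.2322,.0391,-16),yellow=(.4362,-.2297,0,0))
for n,(x,y,a,oy) in tr.items():
    P=T if n in("red","white") else W
    d=P[:,:2]-[x,y]; L=np.c_[d@[np.cos(a),np.sin(a)],d@[-np.sin(a),np.cos(a)],P[:,2]]
    zz=(.036,.043) if n=="white" else(.027,.038)
    q=L[(abs(L[:,0])<.04)&(abs(L[:,1]-oy/1000)<.075)&(L[:,2]>zz[0])&(L[:,2]<zz[1])]
    A=np.c_[q[:,:2],np.ones(len(q))]
    print(n,len(q),"z",np.median(q[:,2]).round(4),"x",(np.percentile(q[:,0],[1,99])*1000).round(1),"y",(np.percentile(q[:,1],[1,99])*1000).round(1),"tilt",np.linalg.lstsq(A,q[:,2],rcond=None)[0][:2].round(3),cv2.minAreaRect((q[:,:2]*1000).astype(np.float32))[2])
```

```text
red 1297 z 0.0327 x [-24.   20.9] y [-56.5  72.4] tilt [0.005 0.004] 89.95733642578125
white 441 z 0.0387 x [-16.3  23.1] y [-51.8  42.6] tilt [0.003 0.001] 89.90776062011719
green 859 z 0.0326 x [-22.9  22.1] y [-74.7  57.6] tilt [ 0.022 -0.02 ] 0.2179163545370102
yellow 2510 z 0.0327 x [-22.7  22.3] y [-59.9  61.6] tilt [-0.003 -0.005] 89.98945617675781
```

```bash
python3 -c "
from station import r
print(r.close_job()); print(r.observe()['time_s'])"
```

```text
the job is handed in; nothing more can be done
None
the job is handed in; nothing more can be done
```

I took the stack apart from the top down. The valve is in the white tray, the flow-control plate in the yellow, the regulator plate in the green and the shut-off plate in the red. I handed the job in at about 33 s of simulated time, but it reported no verdict.

**Last checks:**
- **Seating:** the plate tops read z ≈ 32.6–32.7 mm (33 expected) and the valve body top 38.7 mm (39 expected).
- **Position:** each piece is within about 4 mm of its place along and across, with yaw within about 0.5°.
- **Tilt:** about zero for three pieces. The green plate's fit gave about 0.02 rad, but fingers partly blocked that view. A clearer earlier look gave about 0.003 rad.
- **Bystanders:** the gauge looks untouched in the last pictures, though I did not measure its position. The gripper was clear of everything.

**What differed from the plan:**
- **Off-centre grips:** I gripped the three plates 12–23 mm off mid-length, because a box and a blue bar stand close to the stack.
- **Contact at the green tray:** the fingers read about 19 N as they opened. The plate did not move.
- **Contact at the red tray:** about 24 N came on with the plate 1.6 mm above the floor, probably the fingers resting on the foam. The plate settled fully on release.
- **Valve lean:** the valve leaned slightly in the grip at touch-down and levelled when released.

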